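# Pack the drawer for a bracket job

## Robot

A 6-joint arm with a two-finger parallel gripper is mounted at the origin on the work surface. World frame = base frame: x ahead of the robot, y to its left, z up, the work surface at z = 0. Lengths are in m, angles in rad, forces in N, time in s.
With the tool pointing down it reaches from about 0.3 to 0.775 m from the base axis. Payload 14.6 kg.
Tool frame: the origin (TCP) lies at the very end of the fingers, on their centre line; the grasp point (between the pads) lies 19 mm behind it; z points along the fingers, y is the line along which they close (so a half turn about z gives the same grasp; the last joint's range is limited). The gripper opens to 94 mm and grips with 3 to 60 N. Pads are 16 mm wide; open, the fingers measure 119 mm over their backs; the gripper's body (75 mm by 177 mm) begins 78 mm behind the grasp point.
Start: joints at [-1.179, 0.3, 1.521, -0, 1.321, -0.067], TCP at [0.244, -0.493, 0.177] pointing down, gripper open.
Joint ranges: [-3.03, 3.03], [-0.79, 2.21], [0.23, 2.52], [-1.04, 4.18], [0, 3.07], [-2.55, 2.55]. Speed limits (rad/s): [2.22, 2.22, 2.57, 3.14, 3.14, 3.14].

## Interface

Orientations are given as [roll, pitch, yaw] about the fixed x, y, z axes, in that order (R = Rz(yaw) Ry(pitch) Rx(roll)).
In Python, from station import ctrl gives the robot as it stands. The module is installed in compiled form; this text tells all that it offers.
- The arm moves only by the tool step_arm, never from a script. Its argument "deltas" is a list of rows, each an object with "dp": the shift along the tool's x, y, z scaled (see below), a list of three; "twist": the turn about the tool's z scaled (see below). In form: [{"dp": [tx, ty, tz], "twist": twist}, ...]. A call has 1 to 12 rows; each row shifts and turns the commanded pose from where the row before left it, along the tool's axes as they then stand; what a row does not reach is not made up. The controller multiplies each number of a shift by 0.04 m and each number of a turn by 4 degrees. A row lasts 1/10 s, in which the tool goes at most 50 mm and 8.59 degrees, less where a joint would pass 70% of its speed; a pose out of reach is approached as far as the arm can. A call with a number of a shift or a turn outside -1 to 1 is refused whole. A call with a gripper value outside its range is refused whole. "gripper" is the opening, from -1 (shut) to 1 (fully open), set as the call begins (left out, the last holds). The fingers move at their own pace and stop on an object; "squeeze" is the grip in N (left out, the last holds). Time passes only in rows, so rows that do not move let the fingers close. It gives the time, the measured TCP pose, the force, the opening and the grip force at its end, in the units of the state.
- ctrl.get_obs(): the state, without advancing time (a new reading comes with each control period).
- ctrl.camera(name): name is "scene" or "side" or "wrist"; returns (picture, depth): 420x560x3 uint8, red, green, blue; 420x560 float32, m along the optical axis (not along the pixel's ray), 0 where there is no reading.
- ctrl.get_calibration(name): a dict with "fx", "fy", "cx", "cy" (pixels), "world_to_cam" (4x4, takes a point from world to camera coordinates); the wrist camera has in their place "hand_eye" (4x4, takes a point from camera to tool coordinates, whose origin is the TCP and whose axes are the flange's). Camera axes: x right, y down, z forward; pixel columns grow to the right and rows downward; lengths in m; the calibration is good to about 2 mm. A picture is of the moment at which its call begins: read the wrist's pose just before it. get_calibration takes no time and is no camera call.
- ctrl.hand_in(): hands the job in; it is judged then, once.
Trained networks look in the newest picture that a camera, given by its name, has taken for a name from the list of things; names that differ only in an ending like _2 or _b are one class to them, and where a whole thing is asked for, a point or a joint stands for the part that bears it (a point fixed in the world has none). Each returns a list of dicts, best first, with "conf" (0 to 1); they miss things now and then, are a little off and sometimes report something else, mostly with a low value. They report only what shows in the picture. A call takes as long as a camera call. They do not tell look-alikes from the thing itself.
- ctrl.spot_in(camera, label): "rect" ([left, top, right, bottom] as shares, 0 to 1, of the picture: columns of its width, rows of its height, round what is visible of it).
- ctrl.cut_out(camera, label): "pixels" (420x560 bool, what is visible of it) and "rect" ([left, top, right, bottom] as shares, 0 to 1, of the picture: columns of its width, rows of its height, round what is visible of it).
The state is a dict: "time_s": time; "qpos": joint angles; "joint_vel": joint speeds; "tau": joint torques, N m; "ee_pos": TCP position; "eef_rot": TCP orientation; "force": force on the tool from outside, world axes, zero at the start; "moment": the same for the moment, N m; "grip_width": finger opening in m; "grip_force": force on a finger pad.
Only numpy, scipy, OpenCV 4.12 (cv2) and the standard library are available. Lean on these libraries where they do the work, as an engineer would, in place of code of your own. Each camera call takes 0.05 s, during which the arm holds its last target. There are 200 camera calls.

## Task

Pack the little red drawer for the next mounting job: pull it open, take every screwdriver out of the wooden stand and lay it down in the drawer's wide bay, lift every orange cast bracket out of the mould and put it in the narrow bay, then push the drawer fully shut. Do not knock over the jar, paint tin or glue bottle.

Things in the scene. Friction and masses are not known exactly. Their poses are not given: they have to be found in the camera images.
- stand: Wooden screwdriver stand fixed to the bench, a box 58 x 284 x 95 mm (x, y, z); origin at the centre of its underside, long side along its y axis. Its top has a row of four 12 mm square holes at y = -112.5, -37.5, 37.5, 112.5 mm (x = 0), in which screwdrivers stand upright, the shank inside and the shoulder of the handle resting on the top.
- mould: Open aluminium mould fixed to the bench, 164 x 74 x 32 mm, origin at the centre of its underside, long side along x. Two open cavities, 60 (x) x 40 (y) x 10 mm deep, centred at x = -39 and +39 mm, y = 0, hold the cast brackets base down.
- drawer (a joint): The red-fronted drawer of the low grey steel chest (300 deep x 340 wide x 90 mm high, fixed to the bench, drawer facing the robot): travel in m, 0 = fully shut, grows as the drawer is pulled out towards the robot, stop at 0.213.
- handle (a point): Middle of the drawer's handle bar (a level bar 11 mm thick and 120 mm long along y, its axis 45 mm in front of the drawer front, 52 mm above the bench, 27 mm below the top edge of the drawer front). It moves with the drawer; its x axis points from the handle into the chest (the drawer opens along -x), y along the bar.
- bay_tools (a point): Floor of the drawer's wide bay, for screwdrivers (left, seen from the robot), at the middle of its front edge; moves with the drawer. The bay runs from x = 0 to 255 mm (x into the chest), y = -98 to 98 mm; floor 22 mm above the bench. Above this floor the sides stand 46 mm, the front 57 mm, the 6 mm divider 34 mm. Drawer fully out: uncovered to x = 200 mm, the rest under the chest top.
- bay_brackets (a point): Floor of the drawer's narrow bay, for the brackets (right, seen from the robot), at the middle of its front edge: the bay runs from x = 0 to 255 mm, y = -48 to 48 mm, otherwise as bay_tools.
- driver0: Screwdriver with red handle (may be absent): square handle 22 x 22 x 80 mm and a steel shank 8 mm thick and 78 mm long. Origin at the tip of the shank; z runs along the tool from the tip to the handle's end (up while it stands in the stand), x and y square to the handle's faces. Shoulder at z = 78, handle's end at z = 158 mm. About 90 g.
- driver0_handle (a point): Centre of the red screwdriver's handle, 118 mm from the tip; axes as the screwdriver's.
- driver1: Screwdriver with yellow handle (may be absent): square handle 22 x 22 x 80 mm and a steel shank 8 mm thick and 78 mm long. Origin at the tip of the shank; z runs along the tool from the tip to the handle's end (up while it stands in the stand), x and y square to the handle's faces. Shoulder at z = 78, handle's end at z = 158 mm. About 90 g.
- driver1_handle (a point): Centre of the yellow screwdriver's handle, 118 mm from the tip; axes as the screwdriver's.
- driver2: Screwdriver with green handle (may be absent): square handle 22 x 22 x 80 mm and a steel shank 8 mm thick and 78 mm long. Origin at the tip of the shank; z runs along the tool from the tip to the handle's end (up while it stands in the stand), x and y square to the handle's faces. Shoulder at z = 78, handle's end at z = 158 mm. About 90 g.
- driver2_handle (a point): Centre of the green screwdriver's handle, 118 mm from the tip; axes as the screwdriver's.
- driver3: Screwdriver with blue handle (may be absent): square handle 22 x 22 x 80 mm and a steel shank 8 mm thick and 78 mm long. Origin at the tip of the shank; z runs along the tool from the tip to the handle's end (up while it stands in the stand), x and y square to the handle's faces. Shoulder at z = 78, handle's end at z = 158 mm. About 90 g.
- driver3_handle (a point): Centre of the blue screwdriver's handle, 118 mm from the tip; axes as the screwdriver's.
- bracket0: Orange cast bracket, T-shaped: base plate 56 (x) x 36 (y) x 10 mm with an upright rib 56 (x) x 10 (y) mm along its middle, which rises 28 mm above the plate (38 mm overall). Origin at the centre of the plate's underside, z up towards the rib. About 80 g.
- bracket1: Orange cast bracket, T-shaped: base plate 56 (x) x 36 (y) x 10 mm with an upright rib 56 (x) x 10 (y) mm along its middle, which rises 28 mm above the plate (38 mm overall). Origin at the centre of the plate's underside, z up towards the rib. About 80 g.
- jar: Jar of screws, 68 mm across, 85 mm high, upright, origin under its centre. A bystander.
- paint_tin: Paint tin, 84 mm across, 95 mm high, upright, origin under its centre. A bystander.
- glue: White glue bottle, 52 mm across, 110 mm high, upright, origin under its centre. A bystander.
Things that resemble listed ones, but are neither listed nor needed, are in the scene too. What is shaped like the bracket1 but blue or purple is not meant.

How it is judged:
By the outcome, as a careful person would: the job done as asked, in the order asked, and still so for the second after the job is handed in, with the robot touching nothing.
Of driver0, driver1, driver2, driver3 only 2 to 4 are there at a start; the rules pass over those that are not, and their reading is None.
At some moment in a run one of bracket0, bracket1 may be knocked a few centimetres aside while the robot is not near it.
Once in a run the grip may slacken for a moment while it holds something.
It also fails if it takes over 210 s, if anything falls off the work surface, if the arm or the gripper's body presses on something with over 40 N, if the wrist force passes 120 N, or if a joint passes its speed limit or range.

## Working session

There is one attempt and no reset: what is moved stays moved. The work goes in short steps, Python scripts to look and compute and a tool call to move; the robot and the scene stay as the last step left them, time stands still between calls to the robot, and variables do not carry over. Pictures are saved under pics/ and viewed, at most 14 in all, crops included, and the job is handed in when it is done.

Besides the shell and the picture viewer there is one more tool, called after ">>>" by a JSON object that holds its "fn" and its "kwargs", one argument or row to a line. step_arm: Moves the arm, as the interface text tells. Its arguments: {"type":"object","properties":{"deltas":{"type":"array"},"gripper":{"type":"number"},"squeeze":{"type":"number"}},"required":["deltas"]}

```bash
mkdir -p pics; python3 - <<'E'
from station import ctrl
import cv2,numpy as np
o=ctrl.get_obs();print({k:np.round(v,3).tolist() for k,v in o.items()})
for n in("scene","side"):
    p,d=ctrl.camera(n);cv2.imwrite(f"pics/{n}0.png",p[:,:,::-1]);np.save(f"{n}d.npy",d);np.save(f"{n}p.npy",p)
    c=ctrl.get_calibration(n);print(n,{k:np.round(v,3).tolist() for k,v in c.items()})
print(ctrl.get_calibration("wrist"))
E
```

```text
{'time_s': 0.0, 'qpos': [-1.179, 0.3, 1.522, 0.0, 1.321, -0.067], 'joint_vel': [-0.001, 0.0, 0.001, 0.001, 0.0, 0.0], 'tau': [-0.002, -53.181, -35.274, 0.071, 0.024, -0.0], 'ee_pos': [0.243, -0.493, 0.177], 'eef_rot': [-3.14, -0.0, 0.459], 'force': [0.022, -0.08, 0.812], 'moment': [0.037, -0.015, 0.001], 'grip_force': 0.0, 'grip_width': 0.094}
scene {'fx': 396.938, 'fy': 396.938, 'cx': 270.635, 'cy': 207.38, 'world_to_cam': [[-0.703, 0.711, -0.018, 0.458], [0.443, 0.419, -0.793, -0.144], [-0.556, -0.565, -0.609, 1.389], [0.0, 0.0, 0.0, 1.0]]}
side {'fx': 384.683, 'fy': 384.683, 'cx': 284.097, 'cy': 207.658, 'world_to_cam': [[0.96, -0.28, -0.007, -0.598], [-0.201, -0.669, -0.715, 0.154], [0.196, 0.688, -0.699, 0.834], [0.0, 0.0, 0.0, 1.0]]}
{'fx': 322.4604551466298, 'fy': 322.4604551466298, 'cx': 282.42154880237644, 'cy': 209.43996257762907, 'hand_eye': array([[ 2.92839609e-04, -9.74022238e-01, -2.26452188e-01,
         6.49967367e-02],
       [ 9.99999939e-01,  2.42006005e-04,  2.52240269e-04,
         1.78672941e-05],
       [-1.90884842e-04, -2.26452248e-01,  9.74022250e-01,
        -2.07665284e-01],
       [ 0.00000000e+00,  0.00000000e+00,  0.00000000e+00,
         1.00000000e+00]])}
```

View pics/scene0.png

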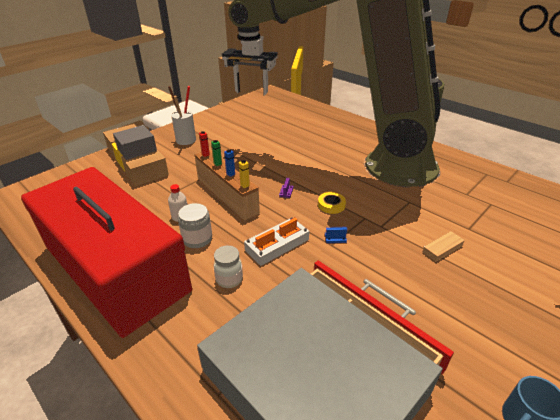

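View pics/side0.png

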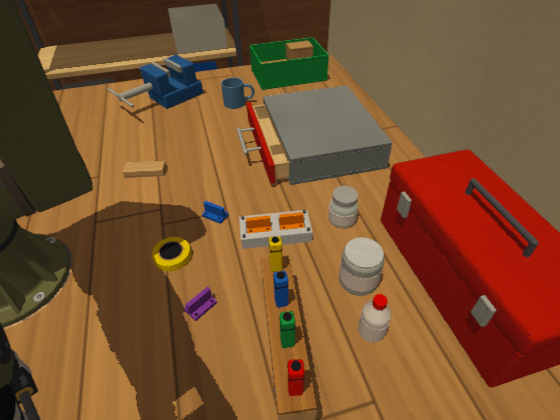

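The scene view (camera faces the robot) shows:
- All four screwdrivers stand in the stand: red (204,143), green (216,153), blue (230,162), yellow (244,172).
- Two orange brackets sit in the mould at (264,240) and (288,228).
- The drawer is slightly open, with its handle at (388,296).
- The look-alikes, blue at (336,235) and purple at (286,187), lie on the bench and aren't meant.

The side view agrees.

```bash
cat > h.py <<'E'
from station import ctrl
import cv2,numpy as np
from scipy.spatial.transform import Rotation as R
def T_wc(n):
    c=ctrl.get_calibration(n)
    if n!="wrist": return np.linalg.inv(c["world_to_cam"])
    o=ctrl.get_obs();T=np.eye(4);T[:3,:3]=R.from_euler("xyz",o["eef_rot"]).as_matrix();T[:3,3]=o["ee_pos"]
    return T@c["hand_eye"]
def shot(n,save=None):
    T=T_wc(n);p,d=ctrl.camera(n);c=ctrl.get_calibration(n)
    v,u=np.mgrid[:420,:560]
    X=np.stack([(u-c["cx"])/c["fx"]*d,(v-c["cy"])/c["fy"]*d,d],-1)@T[:3,:3].T+T[:3,3]
    X[d<=0]=np.nan
    if save: cv2.imwrite(f"pics/{save}.png",p[:,:,::-1])
    return p,X
def mask(n,l):
    r=ctrl.cut_out(n,l)
    return r
def stats(P):
    P=P[~np.isnan(P).any(1)]
    return np.round(np.percentile(P,[3,50,97],axis=0)*1000).astype(int).tolist() if len(P)>5 else None
E
python3 - <<'E'
from h import *
for n in("scene","side"):
    p,X=shot(n);np.save(n+"X.npy",X)
    for l in("stand","mould","handle","driver0","driver1","driver2","driver3","bracket0","jar","paint_tin","glue","bay_tools","drawer"):
        for r in ctrl.cut_out(n,l)[:3]:
            if r["conf"]>.3:
                b=np.array(r["rect"])*[560,420,560,420]
                print(n,l,round(r["conf"],2),b.astype(int).tolist(),r["pixels"].sum(),stats(X[cv2.erode(r["pixels"].astype(np.uint8),np.ones((3,3)))>0]))
E
```

```text
scene stand 0.71 [189, 153, 259, 221] 2111 [[528, -439, 10], [557, -261, 66], [578, -176, 96]]
scene stand 0.62 [244, 223, 307, 264] 1035 [[525, -74, 7], [617, -10, 29], [674, 8, 34]]
scene mould 0.8 [244, 222, 306, 265] 1087 [[522, -76, 7], [614, -10, 29], [674, 8, 34]]
scene handle 0.71 [310, 259, 452, 376] 3496 [[584, 144, 46], [642, 319, 67], [651, 451, 78]]
scene driver0 0.83 [240, 161, 253, 185] 247 [[545, -208, 105], [556, -197, 142], [560, -194, 175]]
scene driver0 0.67 [197, 130, 210, 157] 188 [[513, -429, 107], [522, -420, 143], [529, -416, 175]]
scene driver0 0.62 [224, 149, 235, 171] 233 [[532, -284, 104], [544, -273, 141], [549, -269, 175]]
scene driver1 0.83 [240, 161, 253, 185] 247 [[545, -208, 105], [556, -197, 142], [560, -194, 175]]
scene driver1 0.67 [197, 130, 210, 157] 188 [[513, -429, 107], [522, -420, 143], [529, -416, 175]]
scene driver1 0.62 [224, 149, 235, 171] 233 [[532, -284, 104], [544, -273, 141], [549, -269, 175]]
scene driver2 0.83 [240, 161, 253, 185] 247 [[545, -208, 105], [556, -197, 142], [560, -194, 175]]
scene driver2 0.67 [197, 130, 210, 157] 18
[... 3185 characters left out ...]
0, -46, 32], [553, -38, 44], [575, -34, 61]]
side bracket0 0.75 [183, 286, 219, 317] 535 [[373, -210, 9], [394, -195, 19], [416, -180, 39]]
side bracket0 0.75 [202, 200, 227, 222] 335 [[443, 36, 9], [462, 52, 17], [483, 72, 38]]
side jar 0.56 [273, 273, 288, 306] 497 [[526, -293, 107], [535, -292, 154], [544, -278, 178]]
side paint_tin 0.64 [340, 239, 384, 296] 2081 [[684, -260, 16], [713, -239, 87], [751, -193, 97]]
side glue 0.57 [357, 296, 392, 342] 1107 [[675, -359, 20], [690, -346, 73], [710, -326, 111]]
side bay_tools 0.74 [233, 98, 291, 182] 2040 [[587, 124, 21], [648, 242, 52], [694, 440, 79]]
side drawer 0.66 [241, 101, 291, 183] 2030 [[611, 124, 21], [649, 242, 51], [695, 440, 79]]
```

```bash
python3 - <<'E'
from h import *
D={}
for n in("scene","side"):
    X=np.load(n+"X.npy");p=np.load(n+"p.npy");D[n]=(X.reshape(-1,3),cv2.cvtColor(p,cv2.COLOR_RGB2HSV).reshape(-1,3))
def sel(n,lo,hi,hue=None):
    X,h=D[n];m=((X>lo)&(X<hi)).all(1)
    if hue: m&=(h[:,1]>120)&(h[:,0]>=hue[0])&(h[:,0]<=hue[1])
    return X[m]
def rect(P,t):
    if len(P)<6: print(t,len(P));return
    r=cv2.minAreaRect((P[:,:2]*1000).astype(np.float32));print(t,len(P),np.round(r[0],1),np.round(r[1],1),round(r[2],1),"z",np.round(np.percentile(P[:,2],[5,50,95])*1000))
for n in D:
    rect(sel(n,[.46,-.5,.09],[.6,-.15,.099]),n+" stand top")
    for c,y in(("r",-.43),("g",-.355),("b",-.28),("y",-.205)):
        rect(sel(n,[.48,y-.033,.168],[.6,y+.033,.19]),n+" drv "+c)
        rect(sel(n,[.48,y-.033,.11],[.6,y+.033,.19]),n+" drvall "+c)
    rect(sel(n,[.49,-.12,.028],[.7,.03,.036]),n+" mould top")
    rect(sel(n,[.49,-.12,.052],[.59,.03,.07]),n+" rib A")
    rect(sel(n,[.59,-.12,.052],[.69,.03,.07]),n+" rib B")
    rect(sel(n,[.55,.1,.072],[.72,.5,.084]),n+" drawer tops")
    rect(sel(n,[.5,.1,.03],[.61,.5,.065]),n+" handle")
    rect(sel(n,[.6,.05,.085],[1.1,.6,.097]),n+" chest top")
E
```

```text
scene stand top 673 [ 533.2 -316.8] [285.9  58.1] 81.7 z [92. 95. 97.]
scene drv r 32 [ 518.1 -427. ] [23.  21.2] 80.0 z [170. 174. 177.]
scene drvall r 166 [ 518.2 -428.3] [26.8 21.8] 80.8 z [115. 148. 176.]
scene drv g 38 [ 527.1 -351.6] [20.2 21.1] 86.7 z [169. 174. 177.]
scene drvall g 187 [ 527.1 -352.4] [22.4 24.5] 72.8 z [114. 147. 175.]
scene drv b 39 [ 539.8 -278.5] [16.4 25.1] 33.7 z [169. 173. 177.]
scene drvall b 202 [ 541.8 -278.2] [20.6 27.6] 35.3 z [114. 147. 175.]
scene drv y 45 [ 550.4 -205. ] [21.  20.7] 87.1 z [169. 174. 179.]
scene drvall y 210 [ 549.6 -203.8] [22.6 22.1] 80.4 z [114. 148. 177.]
scene mould top 812 [588.9 -37.9] [ 78.8 166.9] 81.0 z [29. 32. 34.]
scene rib A 87 [552.8 -32.9] [12.9 56.6] 84.3 z [53. 59. 61.]
scene rib B 101 [628.  -44.1] [12.3 55.7] 82.0 z [53. 59. 61.]
scene drawer tops 1136 [634.6 300. ] [346.6  84.5] 75.7 z [73. 77. 79.]
scene handle 355 [591.4 292.7] [128.1  32.2] 87.4 z [50. 56. 58.]
scene chest top 22762 [821.3 283.6] [340.8 286.7] 88.0 z [88. 90. 91.]
side stand top 3501 [ 531.9 -318.6] [284.5  56.2] 81.3 z [94. 96. 97.]
sid
[... 238 characters left out ...]
.  22.3] 85.2 z [117. 162. 178.]
side drv b 167 [ 536.5 -281.9] [22.2 22.8] 2.3 z [169. 175. 179.]
side drvall b 447 [ 536.7 -282.1] [23.2 22.6] 86.2 z [115. 158. 178.]
side drv y 136 [ 548.  -207.2] [21.7 21.6] 80.0 z [170. 175. 178.]
side drvall y 393 [ 548.1 -207.1] [22.2 22. ] 82.5 z [116. 157. 177.]
side mould top 1128 [590.6 -38.5] [ 78.5 164. ] 81.4 z [30. 33. 35.]
side rib A 139 [552.4 -33.2] [13.9 55.7] 82.0 z [53. 59. 62.]
side rib B 130 [628.4 -45.5] [12.1 55. ] 82.6 z [53. 60. 62.]
side drawer tops 464 [655.4 283.9] [ 97.4 347.2] 5.3 z [74. 78. 82.]
side handle 148 [591.6 289. ] [ 34.2 126. ] 0.1 z [51. 57. 59.]
side chest top 6292 [823.5 281.7] [345.8 286. ] 87.9 z [89. 91. 93.]
```

>>> {"fn": "step_arm", "kwargs": {
  "deltas": [
    {"dp": [0, 0, -1], "twist": -1},
    {"dp": [0, 0, -1], "twist": -1},
    {"dp": [0, 0, 0], "twist": -1},
    {"dp": [0, 0, 0], "twist": -1},
    {"dp": [0, 0, 0], "twist": -1},
    {"dp": [0, 0, 0], "twist": -1},
    {"dp": [0, 0, 0], "twist": -1},
    {"dp": [0, 0, 0], "twist": -1},
    {"dp": [0, 0, 0], "twist": -1},
    {"dp": [0, 0, 0], "twist": -1},
    {"dp": [0, 0, 0], "twist": -1},
    {"dp": [0, 0, 0], "twist": -1}
  ],
  "gripper": 1
}}

```text
time_s: 2.7
ee_pos: [0.2436, -0.4931, 0.2571]
eef_rot: [3.142, -0.0, 1.299]
force: [0.5, -0.4, -0.2]
grip_width: 0.0939
grip_force: 0.0
```

>>> {"fn": "step_arm", "kwargs": {
  "deltas": [
    {"dp": [0, 0, 0], "twist": -1},
    {"dp": [0, 0, 0], "twist": -1},
    {"dp": [0, 0, 0], "twist": -1},
    {"dp": [0, 0, 0], "twist": -0.4},
    {"dp": [1, 0.4, 0], "twist": 0},
    {"dp": [1, 0.4, 0], "twist": 0},
    {"dp": [1, 0.4, 0], "twist": 0},
    {"dp": [1, 0.4, 0], "twist": 0},
    {"dp": [1, 0.4, 0], "twist": 0},
    {"dp": [1, 0.4, 0], "twist": 0},
    {"dp": [1, 0.4, 0], "twist": 0},
    {"dp": [1, 0.4, 0], "twist": 0}
  ]
}}

```text
time_s: 3.9
ee_pos: [0.3836, -0.1764, 0.2574]
eef_rot: [3.141, 0.0, 1.533]
force: [0.6, -0.2, -1.0]
grip_width: 0.094
grip_force: 0.0
```

>>> {"fn": "step_arm", "kwargs": {
  "deltas": [
    {"dp": [1, 0.4, 0], "twist": 0},
    {"dp": [1, 0.4, 0], "twist": 0},
    {"dp": [1, 0.4, 0], "twist": 0},
    {"dp": [1, 0.4, 0], "twist": 0},
    {"dp": [1, 0.4, 0], "twist": 0},
    {"dp": [1, 0.4, 0], "twist": 0},
    {"dp": [1, 0.4, 0], "twist": 0},
    {"dp": [1, 0.4, 0], "twist": 0},
    {"dp": [1, 0.4, 0], "twist": 0},
    {"dp": [1, 0.4, 0], "twist": 0},
    {"dp": [1, 0.4, 0], "twist": 0},
    {"dp": [0.9, 0.3, 0], "twist": 0}
  ]
}}

```text
time_s: 5.1
ee_pos: [0.5892, 0.2926, 0.2568]
eef_rot: [-3.141, 0.0, 1.533]
force: [0.0, -0.1, 0.5]
grip_width: 0.0942
grip_force: 0.0
```

```bash
cat >> h.py <<'E'
def rect(P,t):
    if len(P)<6: print(t,len(P));return
    r=cv2.minAreaRect((P[:,:2]*1000).astype(np.float32));print(t,len(P),np.round(r[0],1),np.round(r[1],1),round(r[2],1),"z",np.round(np.percentile(P[:,2],[5,50,95])*1000))
def box(X,lo,hi):
    X=X.reshape(-1,3);return X[((X>lo)&(X<hi)).all(1)]
def plan(x,y,z,yaw):
    "print twist units and tool-frame shift units from present pose (twist done first)"
    o=ctrl.get_obs();p=o["ee_pos"];w=o["eef_rot"][2];t=np.radians(yaw)
    d=(t-w+np.pi)%(2*np.pi)-np.pi
    a,b=x-p[0],y-p[1]
    print("now",np.round(p,4),"yaw",round(np.degrees(w),2),"twist",round(-np.degrees(d)/4,2),"dp",np.round(np.array([a*np.cos(t)+b*np.sin(t),a*np.sin(t)-b*np.cos(t),p[2]-z])/.04,2))
E
python3 - <<'E'
from h import *
p,X=shot("wrist","w1")
P=box(X,[.5,.1,.053],[.60,.5,.066]);rect(P,"bar")
l=cv2.fitLine((P[P[:,0]<np.median(P[:,0])+.012][:,:2]*1000).astype(np.float32),cv2.DIST_HUBER,0,.1,.1).ravel();print(l,np.degrees(np.arctan2(l[0],l[1])))
print(np.percentile(P*1000,[2,50,98],axis=0).round())
rect(box(X,[.61,.1,.073],[.66,.5,.085]),"front top")
E
```

```text
bar 953 [587.8 293.8] [129.1  26.7] 88.6 z [54. 57. 59.]
[3.0405797e-02 9.9953765e-01 5.8046606e+02 2.9637839e+02] 1.7423923
[[574. 234.  54.]
 [581. 299.  57.]
 [598. 355.  59.]]
front top 3262 [632.6 303.5] [310.4  15.3] 87.9 z [76. 78. 79.]
```

View pics/w1.png

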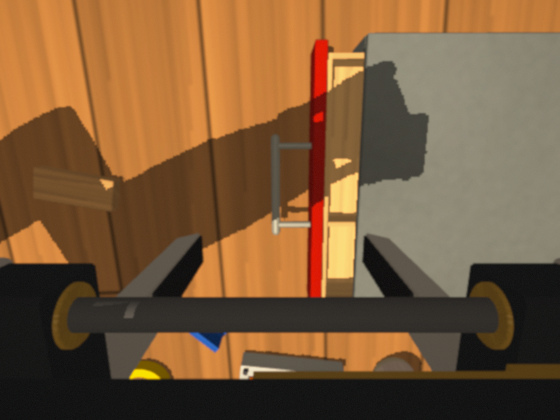

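The wrist view shows the handle bar at (277,185), the red front at (320,170), and a clear space around the bar. Next I'll descend and grip it.

>>> {"fn": "step_arm", "kwargs": {
  "deltas": [
    {"dp": [0, -0.22, 0.5], "twist": 0},
    {"dp": [0, 0, 0.5], "twist": 0},
    {"dp": [0, 0, 0.7], "twist": 0},
    {"dp": [0, 0, 0.8], "twist": 0},
    {"dp": [0, 0, 0.8], "twist": 0},
    {"dp": [0, 0, 0.8], "twist": 0},
    {"dp": [0, 0, 0.6], "twist": 0},
    {"dp": [0, 0, 0.5], "twist": 0},
    {"dp": [0, 0, 0.4], "twist": 0},
    {"dp": [0, 0, 0], "twist": 0}
  ],
  "gripper": -0.15
}}

```text
time_s: 6.15
ee_pos: [0.5789, 0.2905, 0.031]
eef_rot: [-3.138, 0.001, 1.533]
force: [0.1, 0.5, -1.0]
grip_width: 0.0401
grip_force: 0.0
```

>>> {"fn": "step_arm", "kwargs": {
  "deltas": [
    {"dp": [0, 0, 0], "twist": 0},
    {"dp": [0, 0, 0], "twist": 0},
    {"dp": [0, 0, 0], "twist": 0},
    {"dp": [0, 0, 0], "twist": 0},
    {"dp": [0, 0, 0], "twist": 0},
    {"dp": [0, 0, 0], "twist": 0}
  ],
  "gripper": -1,
  "squeeze": 30
}}

```text
time_s: 6.75
ee_pos: [0.58, 0.291, 0.0333]
eef_rot: [3.141, -0.0, 1.534]
force: [0.6, 0.0, 0.2]
grip_width: 0.0005
grip_force: 0.0
```

```bash
python3 - <<'E'
from h import *
p,X=shot("scene");q,Y=shot("side")
cv2.imwrite("pics/a1.png",np.hstack([cv2.resize(p[215:390,260:460,::-1],(400,350)),cv2.resize(q[80:220,170:330,::-1],(400,350))]))
P=box(X,[.5,.1,.05],[.62,.5,.062]);print(len(P),np.percentile(P*1000,[2,50,98],axis=0).round())
E
```

```text
332 [[576. 232.  51.]
 [584. 301.  55.]
 [606. 354.  59.]]
```

View pics/a1.png

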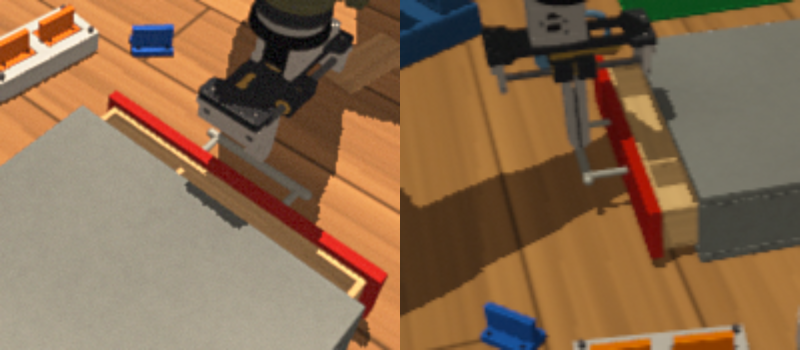

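```bash
python3 - <<'E'
from h import *
p,X=shot("wrist")
s,Y=shot("scene");q,Z=shot("side")
cv2.imwrite("pics/a2.png",np.hstack([cv2.resize(p[100:420,130:430,::-1],(360,384)),cv2.resize(q[125:165,220:260,::-1],(400,384),interpolation=cv2.INTER_CUBIC)]))
print(ctrl.get_obs()["grip_width"],ctrl.get_obs()["grip_force"])
E
```

```text
0.00017101209155443467 0.0
```

View pics/a2.png

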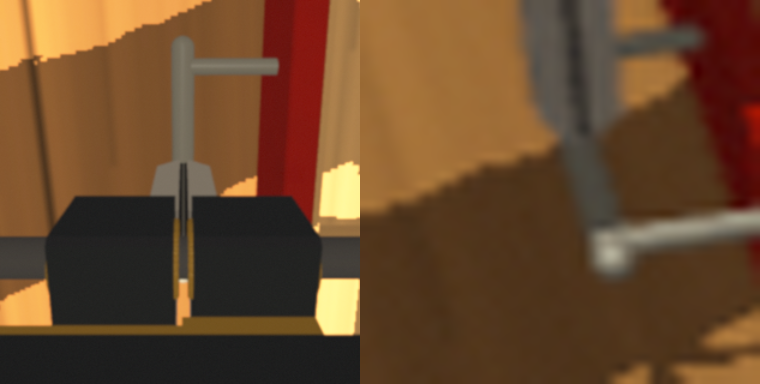

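```bash
python3 - <<'E'
from h import *
for n in("side","scene"):
    c=ctrl.get_calibration(n);W=np.array(c["world_to_cam"])
    for P in([.58,.291,.033],[.58,.291,.052],[.582,.235,.052],[.579,.353,.052]):
        q=W@[*P,1];print(n,P,(q[0]/q[2]*c["fx"]+c["cx"]).round(1),(q[1]/q[2]*c["fy"]+c["cy"]).round(1))
    p,X=shot(n)
    P=box(X,[.55,.25,.0],[.61,.33,.09])
    for z in range(10,90,8):
        Q=P[(P[:,2]>z/1e3)&(P[:,2]<(z+8)/1e3)]; print(z,len(Q),(np.percentile(Q[:,:2],[5,50,95],axis=0)*1000).round().tolist() if len(Q) else '')
E
```

```text
side [0.58, 0.291, 0.033] 241.8 145.9
side [0.58, 0.291, 0.052] 241.3 140.4
side [0.582, 0.235, 0.052] 246.1 151.3
side [0.579, 0.353, 0.052] 236.7 129.1
10 0 
18 0 
26 0 
34 0 
42 0 
50 22 [[576.0, 253.0], [579.0, 270.0], [586.0, 290.0]]
58 15 [[578.0, 251.0], [581.0, 276.0], [585.0, 284.0]]
66 20 [[570.0, 278.0], [583.0, 281.0], [591.0, 285.0]]
74 24 [[571.0, 279.0], [580.0, 282.0], [593.0, 284.0]]
82 20 [[571.0, 278.0], [582.0, 280.0], [591.0, 282.0]]
scene [0.58, 0.291, 0.033] 386.1 301.4
scene [0.58, 0.291, 0.052] 387.5 295.8
scene [0.582, 0.235, 0.052] 365.4 282.9
scene [0.579, 0.353, 0.052] 413.6 311.6
10 0 
18 0 
26 0 
34 0 
42 7 [[583.0, 265.0], [583.0, 280.0], [585.0, 322.0]]
50 154 [[577.0, 254.0], [583.0, 293.0], [586.0, 325.0]]
58 17 [[576.0, 267.0], [581.0, 304.0], [584.0, 328.0]]
66 22 [[572.0, 282.0], [589.0, 298.0], [593.0, 299.0]]
74 27 [[571.0, 283.0], [591.0, 297.0], [594.0, 299.0]]
82 16 [[569.0, 297.0], [582.0, 299.0], [593.0, 300.0]]
```

>>> {"fn": "step_arm", "kwargs": {
  "deltas": [
    {"dp": [0, 0, -1], "twist": 0},
    {"dp": [0, 0, -1], "twist": 0},
    {"dp": [0, 0, -1], "twist": 0},
    {"dp": [0, 0, 0], "twist": 0},
    {"dp": [0, 0, 0], "twist": 0}
  ],
  "gripper": -0.15
}}

```text
time_s: 7.6
ee_pos: [0.5801, 0.2911, 0.1537]
eef_rot: [3.14, -0.001, 1.534]
force: [0.6, -0.0, -0.6]
grip_width: 0.0371
grip_force: 0.0
```

```bash
python3 - <<'E'
from h import *
o=ctrl.get_obs();print(o["ee_pos"],o["grip_width"])
for n in("side","scene","wrist"):
    p,X=shot(n)
    P=box(X,[.53,.25,.08],[.605,.34,.24])
    print(n)
    for z in range(80,240,12):
        Q=P[(P[:,2]>z/1e3)&(P[:,2]<(z+12)/1e3)]; print(z,len(Q),(np.percentile(Q[:,:2],[3,50,97],axis=0)*1000).round().tolist() if len(Q) else '')
    P=box(X,[.5,.1,.05],[.62,.5,.062]);print(len(P),np.percentile(P*1000,[2,50,98],axis=0).round())
E
```

```text
[0.58007428 0.29110059 0.15365483] 0.03711724383882709
side
80 0 
92 0 
104 0 
116 0 
128 0 
140 0 
152 0 
164 0 
176 8 [[560.0, 279.0], [601.0, 282.0], [604.0, 285.0]]
188 32 [[552.0, 279.0], [560.0, 282.0], [603.0, 295.0]]
200 33 [[551.0, 278.0], [560.0, 282.0], [604.0, 296.0]]
212 35 [[551.0, 279.0], [560.0, 282.0], [604.0, 286.0]]
224 38 [[551.0, 278.0], [561.0, 282.0], [605.0, 295.0]]
236 14 [[552.0, 280.0], [560.0, 282.0], [603.0, 287.0]]
164 [[576. 228.  51.]
 [584. 279.  56.]
 [618. 349.  60.]]
scene
80 0 
92 0 
104 0 
116 0 
128 0 
140 0 
152 0 
164 0 
176 31 [[553.0, 283.0], [559.0, 293.0], [601.0, 299.0]]
188 49 [[550.0, 284.0], [560.0, 296.0], [602.0, 300.0]]
200 55 [[552.0, 284.0], [560.0, 295.0], [602.0, 300.0]]
212 54 [[550.0, 285.0], [559.0, 296.0], [603.0, 300.0]]
224 15 [[549.0, 289.0], [560.0, 298.0], [585.0, 300.0]]
236 0 
344 [[576. 232.  51.]
 [584. 299.  55.]
 [606. 354.  59.]]
wrist
80 0 
92 0 
104 0 
116 0 
128 0 
140 0 
152 0 
164 0 
176 165 [[552.0, 283.0], [560.0, 299.0], [604.0, 301.0]]
188 393 [[549.0, 284.0], [560.0, 299.0], [604.0, 301.0]]
200 486 [[549.0, 284.0], [560.0, 299.0], [604.0, 301.0]]
212 603 [[549.0, 284.0], [560.0, 299.0], [604.0, 301.0]]
224 704 [[549.0, 287.0], [560.0, 299.0], [604.0, 301.0]]
236 252 [[549.0, 292.0], [559.0, 300.0], [604.0, 302.0]]
2002 [[574. 231.  53.]
 [582. 300.  56.]
 [619. 354.  59.]]
```

```bash
python3 - <<'E'
from h import *
for n in("side","scene","wrist"):
    p,X=shot(n)
    P=box(X,[.53,.25,.12],[.62,.34,.24])
    print(n,np.sort(P[:,2])[:12].round(4), (P[:,2]<.18).sum(),(P[:,2]<.184).sum(),(P[:,2]<.19).sum())
E
```

```text
side [0.1819 0.1821 0.1822 0.1827 0.184  0.1847 0.1851 0.1854 0.1859 0.1863
 0.1864 0.1864] 0 4 23
scene [0.1789 0.1795 0.1797 0.1801 0.1805 0.1808 0.1815 0.1818 0.1818 0.1821
 0.1824 0.1824] 3 18 47
wrist [0.1791 0.1798 0.1803 0.1803 0.1806 0.1807 0.1808 0.1808 0.1809 0.1809
 0.1811 0.1811] 2 85 272
```

The depth from all three cameras agrees: the real finger ends sit about 26 mm above the reported TCP. I'll correct every height by that amount and regrip.

>>> {"fn": "step_arm", "kwargs": {
  "deltas": [
    {"dp": [0, 0, 0.8], "twist": 0},
    {"dp": [0, 0, 0.8], "twist": 0},
    {"dp": [0, 0, 0.8], "twist": 0},
    {"dp": [0, 0, 0.6], "twist": 0},
    {"dp": [0, 0, 0.4], "twist": 0},
    {"dp": [0, 0, 0.2], "twist": 0},
    {"dp": [0, 0, 0], "twist": 0},
    {"dp": [0, 0, 0], "twist": 0}
  ]
}}

```text
time_s: 8.7
ee_pos: [0.5805, 0.2913, 0.0103]
eef_rot: [3.14, -0.001, 1.534]
force: [-0.5, 0.8, 0.6]
grip_width: 0.0401
grip_force: 0.0
```

>>> {"fn": "step_arm", "kwargs": {
  "deltas": [
    {"dp": [0, 0, 0], "twist": 0},
    {"dp": [0, 0, 0], "twist": 0},
    {"dp": [0, 0, 0], "twist": 0},
    {"dp": [0, 0, 0], "twist": 0},
    {"dp": [0, 0, 0], "twist": 0},
    {"dp": [0, 0, 0], "twist": 0}
  ],
  "gripper": -1,
  "squeeze": 30
}}

```text
time_s: 9.3
ee_pos: [0.58, 0.2911, 0.0094]
eef_rot: [3.141, -0.0, 1.534]
force: [-2.0, -0.7, 3.5]
grip_width: 0.0103
grip_force: 30.0
```

>>> {"fn": "step_arm", "kwargs": {
  "deltas": [
    {"dp": [0, -0.2, 0], "twist": 0},
    {"dp": [0, -0.4, 0], "twist": 0},
    {"dp": [0, -0.4, 0], "twist": 0},
    {"dp": [0, -0.4, 0], "twist": 0},
    {"dp": [0, -0.4, 0], "twist": 0},
    {"dp": [0, -0.4, 0], "twist": 0},
    {"dp": [0, -0.4, 0], "twist": 0},
    {"dp": [0, -0.3, 0], "twist": 0},
    {"dp": [0, -0.2, 0], "twist": 0},
    {"dp": [0, 0, 0], "twist": 0}
  ]
}}

```text
time_s: 10.3
ee_pos: [0.4551, 0.2955, 0.0094]
eef_rot: [-3.141, 0.0, 1.534]
force: [-1.5, -1.8, 4.2]
grip_width: 0.01
grip_force: 30.0
```

>>> {"fn": "step_arm", "kwargs": {
  "deltas": [
    {"dp": [0, -0.2, 0], "twist": 0},
    {"dp": [0, -0.2, 0], "twist": 0},
    {"dp": [0, -0.2, 0], "twist": 0},
    {"dp": [0, -0.2, 0], "twist": 0},
    {"dp": [0, 0, 0], "twist": 0}
  ]
}}

```text
time_s: 10.8
ee_pos: [0.4232, 0.2967, 0.0093]
eef_rot: [-3.141, 0.0, 1.534]
force: [-0.9, -3.4, 6.6]
grip_width: 0.0101
grip_force: 30.0
```

>>> {"fn": "step_arm", "kwargs": {
  "deltas": [
    {"dp": [0, -0.2, 0], "twist": 0},
    {"dp": [0, -0.2, 0], "twist": 0},
    {"dp": [0, 0, 0], "twist": 0}
  ]
}}

```text
time_s: 11.1
ee_pos: [0.407, 0.2972, 0.0093]
eef_rot: [-3.141, 0.0, 1.534]
force: [-1.6, -4.1, 7.1]
grip_width: 0.0095
grip_force: 30.0
```

>>> {"fn": "step_arm", "kwargs": {
  "deltas": [
    {"dp": [0, -0.1, 0], "twist": 0},
    {"dp": [0, -0.1, 0], "twist": 0},
    {"dp": [0, -0.1, 0], "twist": 0},
    {"dp": [0, 0, 0], "twist": 0}
  ]
}}

```text
time_s: 11.5
ee_pos: [0.4032, 0.2977, 0.0096]
eef_rot: [3.126, -0.004, 1.533]
force: [59.4, -7.6, -34.7]
grip_width: 0.0171
grip_force: 30.0
```

>>> {"fn": "step_arm", "kwargs": {
  "deltas": [
    {"dp": [0, 0.15, 0], "twist": 0},
    {"dp": [0, 0, 0], "twist": 0},
    {"dp": [0, 0, 0], "twist": 0},
    {"dp": [0, 0, -0.5], "twist": 0},
    {"dp": [0, 0, -1], "twist": 0},
    {"dp": [0, 0, -1], "twist": 0},
    {"dp": [0, 0, -1], "twist": 0},
    {"dp": [0, 0, -1], "twist": 0},
    {"dp": [0, 0, -1], "twist": 0},
    {"dp": [0, 0, -1], "twist": 0},
    {"dp": [0, 0, -1], "twist": 0}
  ],
  "gripper": -0.15
}}

```text
time_s: 12.6
ee_pos: [0.4011, 0.2976, 0.3107]
eef_rot: [-3.141, -0.0, 1.535]
force: [0.4, -0.3, -0.1]
grip_width: 0.04
grip_force: 0.0
```

```bash
python3 - <<'E'
from h import *
s,X=shot("scene");q,Y=shot("side");w,Z=shot("wrist")
cv2.imwrite("pics/b1.png",np.hstack([cv2.resize(s[200:400,220:480,::-1],(416,320)),cv2.resize(w[:,:,::-1],(384,320))]))
A=np.vstack([box(X,[.35,.05,0],[.75,.55,.2]),box(Y,[.35,.05,0],[.75,.55,.2]),box(Z,[.35,.05,0],[.75,.55,.2])])
rect(box(A,[.35,.1,.074],[.48,.5,.083]),"front top")
rect(box(A,[.35,.1,.052],[.425,.5,.062]),"bar")
D=box(A,[.48,.1,.053],[.66,.5,.061]);h,e=np.histogram(D[:,1],40);print("divider z53-61 y hist",[(round(a,3),b) for a,b in zip(e,h)if b>30])
D=box(A,[.46,.1,.062],[.66,.5,.073]);h,e=np.histogram(D[:,1],40);print("sides",[(round(a,3),b) for a,b in zip(e,h)if b>30])
D=box(A,[.46,.1,.012],[.66,.5,.032]);print("floor",np.percentile(D,[2,50,98],axis=0).round(3).tolist())
D=box(A,[.6,.1,.084],[.75,.5,.095]);print("chest edge",np.percentile(D[:,0],[.5,2,5]).round(3))
plan(.522,-.42,.2,-8.7)
E
```

```text
front top 3391 [459.9 295.8] [336.   18.8] 88.0 z [75. 77. 79.]
bar 1073 [413.5 297.5] [132.4  25.2] 88.8 z [53. 56. 59.]
divider z53-61 y hist [(np.float64(0.132), np.int64(139)), (np.float64(0.14), np.int64(127)), (np.float64(0.236), np.int64(461)), (np.float64(0.244), np.int64(354)), (np.float64(0.435), np.int64(162)), (np.float64(0.443), np.int64(224))]
sides [(np.float64(0.129), np.int64(96)), (np.float64(0.137), np.int64(369)), (np.float64(0.145), np.int64(52)), (np.float64(0.221), np.int64(45)), (np.float64(0.229), np.int64(36)), (np.float64(0.237), np.int64(36)), (np.float64(0.246), np.int64(38)), (np.float64(0.254), np.int64(42)), (np.float64(0.262), np.int64(46)), (np.float64(0.271), np.int64(42)), (np.float64(0.279), np.int64(42)), (np.float64(0.287), np.int64(37)), (np.float64(0.296), np.int64(42)), (np.float64(0.304), np.int64(51)), (np.float64(0.313), np.int64(48)), (np.float64(0.321), np.int64(45)), (np.float64(0.329), np.int64(47)), (np.float64(0.338), np.int64(43)), (np.float64(0.346), np.int64(44)), (np.float64(0.354), np.int64(49)), (np.float64(0.363), np.int64(51)), (np.float64(0.371), np.int64(46)), (np.float64(0.379), np.int64(47)), (np.float64(0.388), np.int64(53)), (np.float64(0.396), np.int64(51)), (np.float64(0.404), np.int64(54)), (np.float64(0.413), np.int64(47)), (np.float64(0.421), np.int64(51)), (np.float64(0.43), np.int64(64)), (np.float64(0.438), np.int64(872)), (np.float64(0.446), np.int64(496))]
floor [[0.477, 0.15, 0.02], [0.567, 0.319, 0.022], [0.655, 0.44, 0.029]]
chest edge [0.676 0.679 0.682]
now [0.402  0.2981 0.3109] yaw 87.92 twist 24.16 dp [ 5.68 17.29  2.77]
```

View pics/b1.png

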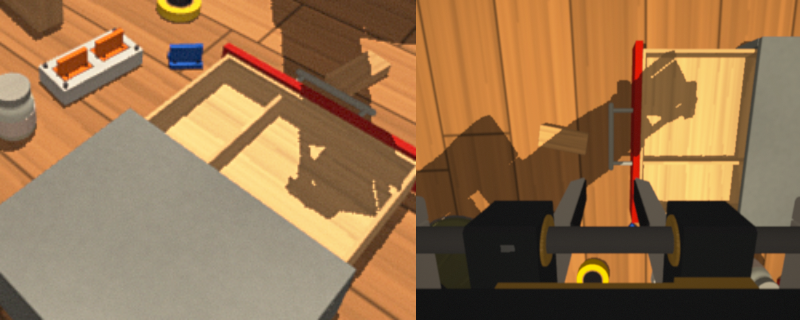

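The drawer is at its stop (force peak) and both bays are empty, with the divider at y≈0.243. Next I go to the yellow driver.

>>> {"fn": "step_arm", "kwargs": {
  "deltas": [
    {"dp": [0, 0, 0], "twist": 1},
    {"dp": [0, 0, 0], "twist": 1},
    {"dp": [0, 0, 0], "twist": 1},
    {"dp": [0, 0, 0], "twist": 1},
    {"dp": [0, 0, 0], "twist": 1},
    {"dp": [0, 0, 0], "twist": 1},
    {"dp": [0, 0, 0], "twist": 1},
    {"dp": [0, 0, 0], "twist": 1},
    {"dp": [0, 0, 0], "twist": 1},
    {"dp": [0, 0, 0], "twist": 1},
    {"dp": [0, 0, 0], "twist": 1},
    {"dp": [0, 0, 0], "twist": 1}
  ]
}}

```text
time_s: 13.95
ee_pos: [0.4013, 0.2975, 0.3073]
eef_rot: [-3.141, 0.003, 0.694]
force: [0.2, -0.7, -1.7]
grip_width: 0.0398
grip_force: 0.0
```

>>> {"fn": "step_arm", "kwargs": {
  "deltas": [
    {"dp": [0, 0, 0], "twist": 1},
    {"dp": [0, 0, 0], "twist": 1},
    {"dp": [0, 0, 0], "twist": 1},
    {"dp": [0, 0, 0], "twist": 1},
    {"dp": [0, 0, 0], "twist": 1},
    {"dp": [0, 0, 0], "twist": 1},
    {"dp": [0, 0, 0], "twist": 1},
    {"dp": [0, 0, 0], "twist": 1},
    {"dp": [0, 0, 0], "twist": 1},
    {"dp": [0, 0, 0], "twist": 1},
    {"dp": [0, 0, 0], "twist": 1},
    {"dp": [0, 0, 0], "twist": 1}
  ]
}}

```text
time_s: 15.15
ee_pos: [0.4013, 0.2976, 0.3073]
eef_rot: [3.14, 0.002, -0.144]
force: [0.1, -0.2, -0.3]
grip_width: 0.0398
grip_force: 0.0
```

>>> {"fn": "step_arm", "kwargs": {
  "deltas": [
    {"dp": [0.46, 1, 0.19], "twist": 0.16},
    {"dp": [0.46, 1, 0.19], "twist": 0},
    {"dp": [0.46, 1, 0.19], "twist": 0},
    {"dp": [0.46, 1, 0.19], "twist": 0},
    {"dp": [0.46, 1, 0.19], "twist": 0},
    {"dp": [0.46, 1, 0.19], "twist": 0},
    {"dp": [0.46, 1, 0.19], "twist": 0},
    {"dp": [0.46, 1, 0.19], "twist": 0},
    {"dp": [0.46, 1, 0.19], "twist": 0},
    {"dp": [0.46, 1, 0.19], "twist": 0},
    {"dp": [0.46, 1, 0.19], "twist": 0},
    {"dp": [0.46, 0.9, 0.19], "twist": 0}
  ]
}}

```text
time_s: 16.35
ee_pos: [0.5477, -0.2077, 0.2157]
eef_rot: [-3.141, 0.003, -0.153]
force: [0.3, 0.5, -0.0]
grip_width: 0.0399
grip_force: 0.0
```

```bash
python3 - <<'E'
from h import *
plan(.549,-.206,.0995,-8.6)
w,Z=shot("wrist","w2")
for c,y in(("r",-.43),("g",-.355),("b",-.28),("y",-.206)): rect(box(Z,[.48,y-.03,.165],[.6,y+.03,.185]),c)
E
```

```text
now [ 0.5477 -0.2077  0.2157] yaw -8.77 twist -0.04 dp [ 0.03 -0.05  2.91]
r 530 [ 515.7 -422.1] [13.4 23.7] 88.9 z [166. 173. 177.]
g 842 [ 524.4 -353.9] [22.2 22.6] 83.1 z [167. 174. 178.]
b 761 [ 535.6 -280.1] [21.5 22. ] 86.5 z [168. 175. 178.]
y 723 [ 547.4 -205.1] [21.2 21.6] 81.4 z [170. 175. 178.]
```

>>> {"fn": "step_arm", "kwargs": {
  "deltas": [
    {"dp": [0, -0.04, 0.6], "twist": 0},
    {"dp": [0, 0, 0.7], "twist": 0},
    {"dp": [0, 0, 0.7], "twist": 0},
    {"dp": [0, 0, 0.5], "twist": 0},
    {"dp": [0, 0, 0.3], "twist": 0},
    {"dp": [0, 0, 0.1], "twist": 0},
    {"dp": [0, 0, 0], "twist": 0}
  ]
}}

```text
time_s: 17.1
ee_pos: [0.5484, -0.2045, 0.1017]
eef_rot: [-3.141, 0.001, -0.153]
force: [0.1, -0.1, 0.1]
grip_width: 0.0402
grip_force: 0.0
```

>>> {"fn": "step_arm", "kwargs": {
  "deltas": [
    {"dp": [0, 0, 0], "twist": 0},
    {"dp": [0, 0, 0], "twist": 0},
    {"dp": [0, 0, 0], "twist": 0},
    {"dp": [0, 0, 0], "twist": 0},
    {"dp": [0, 0, 0], "twist": 0}
  ],
  "gripper": -1,
  "squeeze": 25
}}

```text
time_s: 17.6
ee_pos: [0.5489, -0.2049, 0.1027]
eef_rot: [3.141, -0.001, -0.153]
force: [0.5, 0.1, 5.2]
grip_width: 0.022
grip_force: 25.0
```

>>> {"fn": "step_arm", "kwargs": {
  "deltas": [
    {"dp": [0, 0, -0.3], "twist": 0},
    {"dp": [0, 0, -0.6], "twist": 0},
    {"dp": [0, 0, -0.8], "twist": 0},
    {"dp": [0, 0, -0.8], "twist": 0},
    {"dp": [0, 0, -0.6], "twist": 0},
    {"dp": [0, 0, 0], "twist": 0}
  ]
}}

```text
time_s: 18.2
ee_pos: [0.5495, -0.2052, 0.2299]
eef_rot: [3.14, -0.006, -0.153]
force: [0.7, 0.6, -2.3]
grip_width: 0.022
grip_force: 25.0
```

>>> {"fn": "step_arm", "kwargs": {
  "deltas": [
    {"dp": [0, 0, 0], "twist": -0.85},
    {"dp": [0, 0, 0], "twist": -0.85},
    {"dp": [-0.12, -0.4, 0], "twist": 0},
    {"dp": [-0.12, -0.8, 0], "twist": 0},
    {"dp": [-0.12, -1, 0], "twist": 0},
    {"dp": [-0.12, -1, 0], "twist": 0},
    {"dp": [-0.12, -1, 0], "twist": 0},
    {"dp": [-0.12, -1, 0], "twist": 0},
    {"dp": [-0.12, -1, 0], "twist": 0},
    {"dp": [-0.12, -1, 0], "twist": 0},
    {"dp": [-0.12, -1, 0], "twist": 0},
    {"dp": [-0.12, -1, 0], "twist": 0}
  ]
}}

```text
time_s: 19.4
ee_pos: [0.5118, 0.1668, 0.2254]
eef_rot: [3.141, 0.001, -0.035]
force: [0.5, -1.1, -1.0]
grip_width: 0.0221
grip_force: 25.0
```

>>> {"fn": "step_arm", "kwargs": {
  "deltas": [
    {"dp": [-0.12, -1, 0], "twist": 0},
    {"dp": [-0.12, -1, 0], "twist": 0},
    {"dp": [-0.12, -1, 0], "twist": 0},
    {"dp": [-0.12, -1, 0], "twist": 0},
    {"dp": [-0.12, -1, 0], "twist": 0},
    {"dp": [-0.12, -0.8, 0], "twist": 0},
    {"dp": [0, -0.34, 0], "twist": 0},
    {"dp": [0, 0, 0], "twist": 0}
  ]
}}

```text
time_s: 20.2
ee_pos: [0.4911, 0.4128, 0.2246]
eef_rot: [3.141, 0.002, -0.033]
force: [-0.2, 0.0, -1.7]
grip_width: 0.0221
grip_force: 25.0
```

```bash
python3 - <<'E'
from h import *
plan(.493,.411,.1075,-1.9)
o=ctrl.get_obs();print(o["grip_width"],o["qpos"])
q,Y=shot("side");s,X=shot("scene")
e=o["ee_pos"]
for A in(X,Y):
    P=box(A,[e[0]-.06,e[1]-.06,e[2]-.12],[e[0]+.06,e[1]+.06,e[2]+.03])
    for z in np.arange(-.12,.03,.02):
        Q=P[(P[:,2]>e[2]+z)&(P[:,2]<e[2]+z+.02)];print(round(z,2),stats(Q))
E
```

```text
now [0.4911 0.4128 0.2246] yaw -1.88 twist 0.0 dp [0.05 0.04 2.93]
0.022141299703856303 [6.41734599e-01 4.84740505e-01 1.15799834e+00 2.31161201e-04
 1.50067446e+00 2.24536490e+00]
-0.12 None
-0.1 [[490, 407, 138], [492, 410, 141], [493, 413, 143]]
-0.08 [[489, 407, 146], [492, 410, 154], [494, 414, 164]]
-0.06 [[490, 406, 165], [493, 411, 175], [495, 414, 184]]
-0.04 [[489, 407, 186], [493, 411, 195], [495, 414, 204]]
-0.02 [[490, 401, 206], [499, 411, 221], [502, 421, 224]]
0.0 [[490, 400, 225], [500, 411, 234], [502, 421, 244]]
0.02 [[497, 398, 245], [500, 410, 250], [502, 421, 254]]
-0.12 None
-0.1 None
-0.08 [[488, 405, 147], [491, 409, 154], [495, 413, 164]]
-0.06 [[488, 406, 166], [491, 409, 173], [495, 412, 182]]
-0.04 [[488, 405, 185], [492, 409, 193], [495, 414, 202]]
-0.02 [[481, 399, 206], [491, 404, 220], [499, 410, 224]]
0.0 [[481, 398, 226], [491, 401, 235], [501, 404, 244]]
0.02 [[481, 398, 245], [491, 402, 249], [501, 405, 253]]
```

>>> {"fn": "step_arm", "kwargs": {
  "deltas": [
    {"dp": [0.05, 0.04, 0.5], "twist": 0},
    {"dp": [0, 0, 0.7], "twist": 0},
    {"dp": [0, 0, 0.7], "twist": 0},
    {"dp": [0, 0, 0.5], "twist": 0},
    {"dp": [0, 0, 0.3], "twist": 0},
    {"dp": [0, 0, 0.15], "twist": 0},
    {"dp": [0, 0, 0.1], "twist": 0},
    {"dp": [0, 0, 0], "twist": 0}
  ]
}}

```text
time_s: 21.1
ee_pos: [0.4948, 0.4093, 0.1084]
eef_rot: [-3.141, -0.0, -0.034]
force: [-0.2, -0.4, -1.7]
grip_width: 0.0217
grip_force: 25.0
```

>>> {"fn": "step_arm", "kwargs": {
  "deltas": [
    {"dp": [0, 0, 0], "twist": 0},
    {"dp": [0, 0, 0.05], "twist": 0},
    {"dp": [0, 0, 0], "twist": 0}
  ],
  "squeeze": 4
}}

```text
time_s: 21.4
ee_pos: [0.495, 0.4097, 0.1068]
eef_rot: [-3.141, -0.001, -0.034]
force: [0.1, 0.5, 3.7]
grip_width: 0.0216
grip_force: 4.0
```

>>> {"fn": "step_arm", "kwargs": {
  "deltas": [
    {"dp": [0.28, 0, 0.02], "twist": 0},
    {"dp": [0.28, 0, 0.03], "twist": 0},
    {"dp": [0.28, 0, 0.06], "twist": 0},
    {"dp": [0.27, 0, 0.09], "twist": 0},
    {"dp": [0, 0, 0], "twist": 0}
  ]
}}

```text
time_s: 21.9
ee_pos: [0.5406, 0.4075, 0.0972]
eef_rot: [3.142, -0.0, -0.035]
force: [2.0, 1.0, 2.7]
grip_width: 0.0219
grip_force: 4.0
```

```bash
python3 - <<'E'
from h import *
o=ctrl.get_obs();e=o["ee_pos"];print(e,o["grip_width"],o["force"].round(1))
q,Y=shot("side");s,X=shot("scene")
h=lambda p:cv2.cvtColor(p,cv2.COLOR_RGB2HSV)
cv2.imwrite("pics/c1.png",np.hstack([cv2.resize(s[180:400,280:500,::-1],(400,400)),cv2.resize(q[30:190,170:330,::-1],(400,400))]))
E
```

```text
[0.54063042 0.40746242 0.09718111] 0.021875286721357294 [2.  1.  2.7]
```

View pics/c1.png

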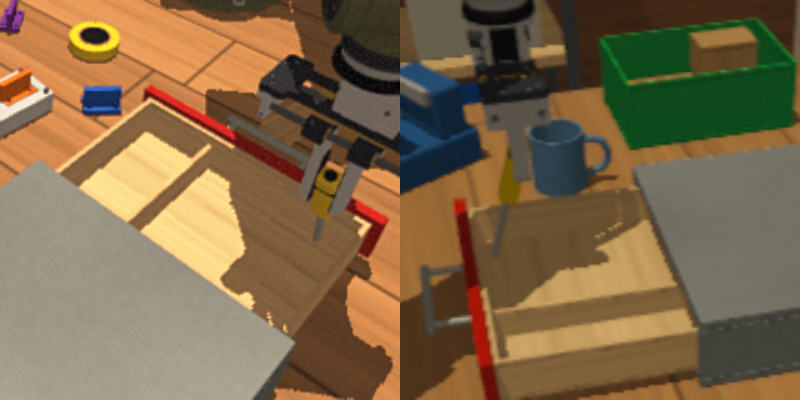

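The driver pivots in the grip as planned, with the tip on the bay floor and the handle leaning inwards (side crop at about (505,195)). I'll continue tilting, then release.

>>> {"fn": "step_arm", "kwargs": {
  "deltas": [
    {"dp": [0.26, 0, 0.11], "twist": 0},
    {"dp": [0.25, 0, 0.13], "twist": 0},
    {"dp": [0.24, 0, 0.15], "twist": 0},
    {"dp": [0.22, 0, 0.18], "twist": 0},
    {"dp": [0.21, 0, 0.19], "twist": 0},
    {"dp": [0.19, 0, 0.21], "twist": 0},
    {"dp": [0.17, 0, 0.22], "twist": 0},
    {"dp": [0.16, 0, 0.24], "twist": 0},
    {"dp": [0, 0, 0], "twist": 0}
  ]
}}

```text
time_s: 22.9
ee_pos: [0.6067, 0.4049, 0.0382]
eef_rot: [3.14, 0.003, -0.035]
force: [-1.1, -0.8, -2.3]
grip_width: 0.0221
grip_force: 4.0
```

>>> {"fn": "step_arm", "kwargs": {
  "deltas": [
    {"dp": [0, 0, 0], "twist": 0},
    {"dp": [0, 0, 0], "twist": 0},
    {"dp": [0, 0, 0], "twist": 0},
    {"dp": [0, 0, 0], "twist": 0},
    {"dp": [0, 0, -0.5], "twist": 0},
    {"dp": [0, 0, -1], "twist": 0},
    {"dp": [0, 0, -1], "twist": 0},
    {"dp": [0, 0, -1], "twist": 0},
    {"dp": [0, 0, -0.5], "twist": 0},
    {"dp": [0, 0, 0], "twist": 0}
  ],
  "gripper": -0.3
}}

```text
time_s: 23.9
ee_pos: [0.6078, 0.4062, 0.205]
eef_rot: [-3.138, -0.005, -0.034]
force: [0.4, 0.0, -0.3]
grip_width: 0.0329
grip_force: 0.0
```

```bash
cat >> h.py <<'E'
def drawer(save=None):
    "local drawer coords of bay things that stand above the floor, by colour"
    q,Y=shot("side");s,X=shot("scene");O=np.array([.469,.346,0]);c,si=np.cos(.033),np.sin(.033)
    for n,im,A in(("side",q,Y),("scene",s,X)):
        h=cv2.cvtColor(im,cv2.COLOR_RGB2HSV).reshape(-1,3);P=A.reshape(-1,3)-O
        L=np.stack([P[:,0]*c-P[:,1]*si,P[:,0]*si+P[:,1]*c,P[:,2]],1)*1000
        ins=(L[:,0]>2)&(L[:,0]<200)&(abs(L[:,1]+50)<148)&(L[:,2]>24)&(L[:,2]<200)&(h[:,1]>150)&(h[:,2]>40)
        for k,a,b in(("red",0,4),("org",5,12),("yel",22,32),("grn",50,80),("blu",105,120)):
            Q=L[ins&(h[:,0]>=a)&(h[:,0]<=b)]
            if len(Q)>15: print(n,k,len(Q),np.percentile(Q,[5,50,95],axis=0).round().tolist())
    if save: cv2.imwrite(f"pics/{save}.png",np.hstack([cv2.resize(s[180:400,280:500,::-1],(400,400)),cv2.resize(q[60:220,170:330,::-1],(400,400))]))
E
python3 - <<'E'
from h import *
drawer("c2")
plan(.527,-.354,.22,-8.6)
E
```

```text
side yel 212 [[95.0, 50.0, 27.0], [130.0, 54.0, 40.0], [166.0, 67.0, 46.0]]
scene yel 130 [[97.0, 55.0, 36.0], [133.0, 65.0, 43.0], [168.0, 73.0, 45.0]]
now [0.6068 0.4056 0.2   ] yaw -1.95 twist 1.66 dp [ 0.87 19.07 -0.5 ]
```

View pics/c2.png

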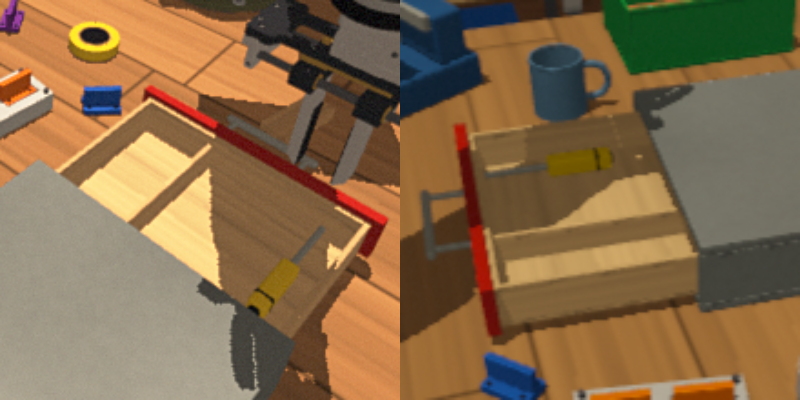

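Yellow lies flat in the wide bay (local x 92–172, y≈60). Blue is next.

>>> {"fn": "step_arm", "kwargs": {
  "deltas": [
    {"dp": [0, 0, -0.25], "twist": 0.85},
    {"dp": [0, 0, -0.25], "twist": 0.85},
    {"dp": [0.05, 0.6, 0], "twist": 0},
    {"dp": [0.05, 1, 0], "twist": 0},
    {"dp": [0.05, 1, 0], "twist": 0},
    {"dp": [0.05, 1, 0], "twist": 0},
    {"dp": [0.05, 1, 0], "twist": 0},
    {"dp": [0.05, 1, 0], "twist": 0},
    {"dp": [0.05, 1, 0], "twist": 0},
    {"dp": [0.05, 1, 0], "twist": 0},
    {"dp": [0.05, 1, 0], "twist": 0},
    {"dp": [0.05, 1, 0], "twist": 0}
  ],
  "gripper": -0.15
}}

```text
time_s: 25.2
ee_pos: [0.5672, 0.0216, 0.2189]
eef_rot: [3.141, 0.003, -0.153]
force: [1.2, -0.8, 0.5]
grip_width: 0.0402
grip_force: 0.0
```

>>> {"fn": "step_arm", "kwargs": {
  "deltas": [
    {"dp": [0.05, 1, 0], "twist": 0},
    {"dp": [0.05, 1, 0], "twist": 0},
    {"dp": [0.05, 1, 0], "twist": 0},
    {"dp": [0.05, 1, 0], "twist": 0},
    {"dp": [0.05, 1, 0], "twist": 0},
    {"dp": [0.05, 1, 0], "twist": 0},
    {"dp": [0.05, 1, 0], "twist": 0},
    {"dp": [0.05, 0.6, 0], "twist": 0},
    {"dp": [0, 0, 0], "twist": 0}
  ]
}}

```text
time_s: 26.1
ee_pos: [0.5366, -0.2821, 0.2184]
eef_rot: [-3.141, 0.003, -0.156]
force: [-0.1, 0.3, -0.3]
grip_width: 0.04
grip_force: 0.0
```

```bash
python3 - <<'E'
from h import *
plan(.5375,-.2805,.1025,-8.6)
E
```

```text
now [ 0.5366 -0.2821  0.2184] yaw -8.94 twist -0.08 dp [ 0.02 -0.04  2.9 ]
```

>>> {"fn": "step_arm", "kwargs": {
  "deltas": [
    {"dp": [0, -0.04, 0.6], "twist": 0},
    {"dp": [0, 0, 0.7], "twist": 0},
    {"dp": [0, 0, 0.7], "twist": 0},
    {"dp": [0, 0, 0.5], "twist": 0},
    {"dp": [0, 0, 0.3], "twist": 0},
    {"dp": [0, 0, 0.1], "twist": 0},
    {"dp": [0, 0, 0], "twist": 0}
  ]
}}

```text
time_s: 26.8
ee_pos: [0.5381, -0.2779, 0.1046]
eef_rot: [-3.141, 0.0, -0.152]
force: [-0.2, -0.7, 0.7]
grip_width: 0.04
grip_force: 0.0
```

>>> {"fn": "step_arm", "kwargs": {
  "deltas": [
    {"dp": [0, 0, 0], "twist": 0},
    {"dp": [0, 0, 0], "twist": 0},
    {"dp": [0, 0, 0], "twist": 0},
    {"dp": [0, 0, 0], "twist": 0},
    {"dp": [0, 0, 0], "twist": 0}
  ],
  "gripper": -1,
  "squeeze": 25
}}

```text
time_s: 27.3
ee_pos: [0.5384, -0.2785, 0.1055]
eef_rot: [3.141, -0.001, -0.153]
force: [0.1, -0.5, 7.0]
grip_width: 0.0221
grip_force: 24.9
```

>>> {"fn": "step_arm", "kwargs": {
  "deltas": [
    {"dp": [0, 0, -0.3], "twist": 0},
    {"dp": [0, 0, -0.6], "twist": 0},
    {"dp": [0, 0, -0.8], "twist": 0},
    {"dp": [0, 0, -0.8], "twist": 0},
    {"dp": [0, 0, -0.6], "twist": 0},
    {"dp": [0, 0, 0], "twist": 0}
  ]
}}

```text
time_s: 27.9
ee_pos: [0.539, -0.2788, 0.2328]
eef_rot: [3.139, -0.005, -0.153]
force: [-0.2, -0.2, -1.3]
grip_width: 0.0217
grip_force: 24.9
```

>>> {"fn": "step_arm", "kwargs": {
  "deltas": [
    {"dp": [0, 0, 0], "twist": -0.85},
    {"dp": [0, 0, 0], "twist": -0.85},
    {"dp": [-0.1, -0.4, 0], "twist": 0},
    {"dp": [-0.1, -0.8, 0], "twist": 0},
    {"dp": [-0.1, -1, 0], "twist": 0},
    {"dp": [-0.1, -1, 0], "twist": 0},
    {"dp": [-0.1, -1, 0], "twist": 0},
    {"dp": [-0.1, -1, 0], "twist": 0},
    {"dp": [-0.1, -1, 0], "twist": 0},
    {"dp": [-0.1, -1, 0], "twist": 0},
    {"dp": [-0.1, -1, 0], "twist": 0},
    {"dp": [-0.1, -1, 0], "twist": 0}
  ]
}}

```text
time_s: 29.1
ee_pos: [0.5098, 0.0924, 0.2278]
eef_rot: [3.141, 0.001, -0.034]
force: [1.6, -0.2, -1.3]
grip_width: 0.0221
grip_force: 24.9
```

>>> {"fn": "step_arm", "kwargs": {
  "deltas": [
    {"dp": [-0.1, -1, 0], "twist": 0},
    {"dp": [-0.1, -1, 0], "twist": 0},
    {"dp": [-0.1, -1, 0], "twist": 0},
    {"dp": [-0.1, -1, 0], "twist": 0},
    {"dp": [-0.1, -1, 0], "twist": 0},
    {"dp": [-0.1, -1, 0], "twist": 0},
    {"dp": [-0.1, -0.85, 0], "twist": 0},
    {"dp": [0, 0, 0], "twist": 0}
  ]
}}

```text
time_s: 29.9
ee_pos: [0.4905, 0.3688, 0.2268]
eef_rot: [3.141, 0.002, -0.031]
force: [-0.8, -0.3, -1.1]
grip_width: 0.0218
grip_force: 24.9
```

```bash
cat >> h.py <<'E'
def held():
    o=ctrl.get_obs();e=o["ee_pos"]
    plan(.4915,e[1],.1075,-1.9)
    for n in("side","scene"):
        _,A=shot(n);P=box(A,[e[0]-.06,e[1]-.05,e[2]-.13],[e[0]+.06,e[1]+.05,e[2]+.0])
        print(n,"low end rel ee",np.sort(P[:,2]-e[2])[:4].round(4),[stats(P[(P[:,2]>e[2]+z)&(P[:,2]<e[2]+z+.02)]) for z in(-.1,-.06)])
E
python3 - <<'E'
from h import *
held()
E
```

```text
now [0.4905 0.3688 0.2268] yaw -1.75 twist 0.04 dp [ 0.02 -0.    2.98]
side low end rel ee [-0.0859 -0.0851 -0.0849 -0.0834] [[[488, 362, 141], [491, 363, 143], [494, 367, 145]], [[487, 362, 168], [491, 365, 176], [494, 369, 185]]]
scene low end rel ee [-0.0888 -0.0886 -0.0883 -0.0851] [[[490, 362, 138], [491, 365, 143], [495, 369, 146]], [[489, 361, 167], [492, 366, 177], [494, 369, 186]]]
```

>>> {"fn": "step_arm", "kwargs": {
  "deltas": [
    {"dp": [0.05, 0.1, 0.5], "twist": 0},
    {"dp": [0, 0, 0.7], "twist": 0},
    {"dp": [0, 0, 0.7], "twist": 0},
    {"dp": [0, 0, 0.5], "twist": 0},
    {"dp": [0, 0, 0.3], "twist": 0},
    {"dp": [0, 0, 0.15], "twist": 0},
    {"dp": [0, 0, 0.08], "twist": 0},
    {"dp": [0, 0, 0], "twist": 0}
  ]
}}

```text
time_s: 30.8
ee_pos: [0.4941, 0.3615, 0.112]
eef_rot: [-3.141, -0.0, -0.034]
force: [-0.5, 0.7, 0.5]
grip_width: 0.0217
grip_force: 24.9
```

>>> {"fn": "step_arm", "kwargs": {
  "deltas": [
    {"dp": [0, 0, 0], "twist": 0},
    {"dp": [0, 0, 0.05], "twist": 0},
    {"dp": [0, 0, 0], "twist": 0}
  ],
  "squeeze": 4
}}

```text
time_s: 31.1
ee_pos: [0.4942, 0.3618, 0.1101]
eef_rot: [-3.141, -0.001, -0.034]
force: [-0.7, 0.1, 1.8]
grip_width: 0.0217
grip_force: 4.0
```

>>> {"fn": "step_arm", "kwargs": {
  "deltas": [
    {"dp": [0.28, 0, 0.02], "twist": 0},
    {"dp": [0.28, 0, 0.03], "twist": 0},
    {"dp": [0.28, 0, 0.06], "twist": 0},
    {"dp": [0.27, 0, 0.09], "twist": 0},
    {"dp": [0.26, 0, 0.11], "twist": 0},
    {"dp": [0.25, 0, 0.13], "twist": 0},
    {"dp": [0.24, 0, 0.15], "twist": 0},
    {"dp": [0.22, 0, 0.18], "twist": 0},
    {"dp": [0.21, 0, 0.19], "twist": 0},
    {"dp": [0.19, 0, 0.21], "twist": 0},
    {"dp": [0.17, 0, 0.22], "twist": 0},
    {"dp": [0.16, 0, 0.24], "twist": 0}
  ]
}}

```text
time_s: 32.3
ee_pos: [0.6065, 0.3576, 0.0432]
eef_rot: [3.141, 0.001, -0.034]
force: [0.0, 0.1, 0.4]
grip_width: 0.0221
grip_force: 4.0
```

>>> {"fn": "step_arm", "kwargs": {
  "deltas": [
    {"dp": [0, 0, 0], "twist": 0},
    {"dp": [0, 0, 0], "twist": 0},
    {"dp": [0, 0, 0], "twist": 0},
    {"dp": [0, 0, 0], "twist": 0},
    {"dp": [0, 0, -0.5], "twist": 0},
    {"dp": [0, 0, -1], "twist": 0},
    {"dp": [0, 0, -1], "twist": 0},
    {"dp": [0, 0, -1], "twist": 0},
    {"dp": [0, 0, -1], "twist": 0},
    {"dp": [0, 0, 0], "twist": 0}
  ],
  "gripper": -0.3
}}

```text
time_s: 33.3
ee_pos: [0.6075, 0.3586, 0.2317]
eef_rot: [-3.137, -0.009, -0.034]
force: [-0.1, 0.5, 0.1]
grip_width: 0.0327
grip_force: 0.0
```

```bash
python3 - <<'E'
from h import *
drawer("c3")
plan(.5265,-.3545,.22,-8.6)
E
```

```text
side yel 198 [[96.0, 50.0, 28.0], [131.0, 54.0, 40.0], [165.0, 67.0, 46.0]]
side blu 194 [[101.0, 0.0, 29.0], [134.0, 4.0, 41.0], [169.0, 16.0, 46.0]]
scene yel 131 [[97.0, 55.0, 36.0], [134.0, 64.0, 43.0], [167.0, 73.0, 45.0]]
scene blu 332 [[102.0, 6.0, 35.0], [137.0, 16.0, 43.0], [172.0, 24.0, 45.0]]
now [0.6062 0.3579 0.2252] yaw -1.94 twist 1.66 dp [ 0.69 17.91  0.13]
```

Blue lies flat too (y≈10). Green is next.

>>> {"fn": "step_arm", "kwargs": {
  "deltas": [
    {"dp": [0, 0, 0], "twist": 0.83},
    {"dp": [0, 0, 0], "twist": 0.83},
    {"dp": [0.04, 0.6, 0], "twist": 0},
    {"dp": [0.04, 1, 0], "twist": 0},
    {"dp": [0.04, 1, 0], "twist": 0},
    {"dp": [0.04, 1, 0], "twist": 0},
    {"dp": [0.04, 1, 0], "twist": 0},
    {"dp": [0.04, 1, 0], "twist": 0},
    {"dp": [0.04, 1, 0], "twist": 0},
    {"dp": [0.04, 1, 0], "twist": 0},
    {"dp": [0.04, 1, 0], "twist": 0},
    {"dp": [0.04, 1, 0], "twist": 0}
  ],
  "gripper": -0.15
}}

```text
time_s: 34.6
ee_pos: [0.5636, -0.0257, 0.2229]
eef_rot: [3.141, 0.002, -0.15]
force: [0.9, -0.1, -0.2]
grip_width: 0.0401
grip_force: 0.0
```

>>> {"fn": "step_arm", "kwargs": {
  "deltas": [
    {"dp": [0.04, 1, 0], "twist": 0},
    {"dp": [0.04, 1, 0], "twist": 0},
    {"dp": [0.04, 1, 0], "twist": 0},
    {"dp": [0.04, 1, 0], "twist": 0},
    {"dp": [0.04, 1, 0], "twist": 0},
    {"dp": [0.04, 1, 0], "twist": 0},
    {"dp": [0.04, 1, 0], "twist": 0},
    {"dp": [0.04, 1, 0], "twist": 0},
    {"dp": [0, 0.3, 0], "twist": 0},
    {"dp": [0, 0, 0], "twist": 0}
  ]
}}

```text
time_s: 35.6
ee_pos: [0.5268, -0.3553, 0.2226]
eef_rot: [-3.14, 0.002, -0.152]
force: [0.8, 1.6, -0.8]
grip_width: 0.04
grip_force: 0.0
```

```bash
python3 - <<'E'
from h import *
plan(.5265,-.3545,.1045,-8.6)
_,Z=shot("wrist");rect(box(Z,[.48,-.39,.165],[.6,-.32,.185]),"g")
E
```

```text
now [ 0.5268 -0.3553  0.2226] yaw -8.71 twist -0.03 dp [-0.01 -0.02  2.95]
g 691 [ 525.1 -354.8] [21.7 21.5] 81.6 z [171. 175. 178.]
```

>>> {"fn": "step_arm", "kwargs": {
  "deltas": [
    {"dp": [0, -0.02, 0.6], "twist": 0},
    {"dp": [0, 0, 0.7], "twist": 0},
    {"dp": [0, 0, 0.7], "twist": 0},
    {"dp": [0, 0, 0.5], "twist": 0},
    {"dp": [0, 0, 0.3], "twist": 0},
    {"dp": [0, 0, 0.15], "twist": 0},
    {"dp": [0, 0, 0], "twist": 0}
  ]
}}

```text
time_s: 36.35
ee_pos: [0.528, -0.353, 0.1063]
eef_rot: [-3.141, 0.0, -0.149]
force: [-0.2, -0.8, 0.3]
grip_width: 0.04
grip_force: 0.0
```

>>> {"fn": "step_arm", "kwargs": {
  "deltas": [
    {"dp": [0, 0, 0], "twist": 0},
    {"dp": [0, 0, 0], "twist": 0},
    {"dp": [0, 0, 0], "twist": 0},
    {"dp": [0, 0, 0], "twist": 0},
    {"dp": [0, 0, 0], "twist": 0}
  ],
  "gripper": -1,
  "squeeze": 25
}}

```text
time_s: 36.85
ee_pos: [0.5282, -0.3539, 0.1071]
eef_rot: [3.141, -0.001, -0.15]
force: [-0.9, 1.1, 7.1]
grip_width: 0.0221
grip_force: 25.0
```

>>> {"fn": "step_arm", "kwargs": {
  "deltas": [
    {"dp": [0, 0, -0.3], "twist": 0},
    {"dp": [0, 0, -0.6], "twist": 0},
    {"dp": [0, 0, -0.8], "twist": 0},
    {"dp": [0, 0, -0.8], "twist": 0},
    {"dp": [0, 0, -0.6], "twist": 0},
    {"dp": [0, 0, 0], "twist": 0}
  ]
}}

```text
time_s: 37.45
ee_pos: [0.5286, -0.3544, 0.2346]
eef_rot: [3.139, -0.005, -0.15]
force: [0.2, -1.0, -0.6]
grip_width: 0.022
grip_force: 25.0
```

>>> {"fn": "step_arm", "kwargs": {
  "deltas": [
    {"dp": [0, 0, 0], "twist": -0.85},
    {"dp": [0, 0, 0], "twist": -0.85},
    {"dp": [-0.09, -0.4, 0], "twist": 0},
    {"dp": [-0.09, -0.8, 0], "twist": 0},
    {"dp": [-0.09, -1, 0], "twist": 0},
    {"dp": [-0.09, -1, 0], "twist": 0},
    {"dp": [-0.09, -1, 0], "twist": 0},
    {"dp": [-0.09, -1, 0], "twist": 0},
    {"dp": [-0.09, -1, 0], "twist": 0},
    {"dp": [-0.09, -1, 0], "twist": 0},
    {"dp": [-0.09, -1, 0], "twist": 0},
    {"dp": [-0.09, -1, 0], "twist": 0}
  ]
}}

```text
time_s: 38.65
ee_pos: [0.5025, 0.0168, 0.2294]
eef_rot: [3.142, 0.001, -0.031]
force: [-0.3, -0.1, -1.6]
grip_width: 0.022
grip_force: 25.0
```

>>> {"fn": "step_arm", "kwargs": {
  "deltas": [
    {"dp": [-0.09, -1, 0], "twist": 0},
    {"dp": [-0.09, -1, 0], "twist": 0},
    {"dp": [-0.09, -1, 0], "twist": 0},
    {"dp": [-0.09, -1, 0], "twist": 0},
    {"dp": [-0.09, -1, 0], "twist": 0},
    {"dp": [-0.09, -1, 0], "twist": 0},
    {"dp": [-0.09, -1, 0], "twist": 0},
    {"dp": [0, -0.5, 0], "twist": 0},
    {"dp": [0, 0, 0], "twist": 0},
    {"dp": [0, 0, 0], "twist": 0}
  ]
}}

```text
time_s: 39.65
ee_pos: [0.4872, 0.3155, 0.2293]
eef_rot: [3.14, 0.001, -0.031]
force: [0.8, -0.4, -1.7]
grip_width: 0.0219
grip_force: 25.0
```

```bash
python3 - <<'E'
from h import *
held()
E
```

```text
now [0.4872 0.3155 0.2293] yaw -1.77 twist 0.03 dp [ 0.11 -0.    3.05]
side low end rel ee [-0.0885 -0.0884 -0.0875 -0.0864] [[[484, 310, 141], [487, 312, 143], [490, 315, 149]], [[483, 308, 170], [486, 312, 179], [490, 315, 188]]]
scene low end rel ee [-0.0887 -0.0882 -0.0869 -0.0869] [[[484, 311, 141], [488, 315, 145], [491, 317, 149]], [[483, 311, 171], [488, 315, 179], [490, 317, 188]]]
```

>>> {"fn": "step_arm", "kwargs": {
  "deltas": [
    {"dp": [0.1, 0, 0.5], "twist": 0},
    {"dp": [0, 0, 0.7], "twist": 0},
    {"dp": [0, 0, 0.7], "twist": 0},
    {"dp": [0, 0, 0.5], "twist": 0},
    {"dp": [0, 0, 0.3], "twist": 0},
    {"dp": [0, 0, 0.15], "twist": 0},
    {"dp": [0, 0, 0.1], "twist": 0},
    {"dp": [0, 0, 0], "twist": 0}
  ]
}}

```text
time_s: 40.55
ee_pos: [0.4918, 0.3157, 0.1127]
eef_rot: [-3.141, -0.0, -0.032]
force: [-0.5, 0.3, -1.7]
grip_width: 0.0217
grip_force: 25.0
```

>>> {"fn": "step_arm", "kwargs": {
  "deltas": [
    {"dp": [0, 0, 0], "twist": 0},
    {"dp": [0, 0, 0.05], "twist": 0},
    {"dp": [0, 0, 0], "twist": 0}
  ],
  "squeeze": 4
}}

```text
time_s: 40.85
ee_pos: [0.492, 0.316, 0.1112]
eef_rot: [-3.141, -0.002, -0.031]
force: [0.6, 0.2, 4.0]
grip_width: 0.022
grip_force: 4.0
```

>>> {"fn": "step_arm", "kwargs": {
  "deltas": [
    {"dp": [0.28, 0, 0.02], "twist": 0},
    {"dp": [0.28, 0, 0.03], "twist": 0},
    {"dp": [0.28, 0, 0.06], "twist": 0},
    {"dp": [0.27, 0, 0.09], "twist": 0},
    {"dp": [0.26, 0, 0.11], "twist": 0},
    {"dp": [0.25, 0, 0.13], "twist": 0},
    {"dp": [0.24, 0, 0.15], "twist": 0},
    {"dp": [0.22, 0, 0.18], "twist": 0},
    {"dp": [0.21, 0, 0.19], "twist": 0},
    {"dp": [0.19, 0, 0.21], "twist": 0},
    {"dp": [0.17, 0, 0.22], "twist": 0},
    {"dp": [0.16, 0, 0.24], "twist": 0}
  ]
}}

```text
time_s: 42.05
ee_pos: [0.6042, 0.3121, 0.0441]
eef_rot: [3.141, 0.001, -0.031]
force: [1.0, 0.6, 1.0]
grip_width: 0.0219
grip_force: 4.0
```

>>> {"fn": "step_arm", "kwargs": {
  "deltas": [
    {"dp": [0, 0, 0], "twist": 0},
    {"dp": [0, 0, 0], "twist": 0},
    {"dp": [0, 0, 0], "twist": 0},
    {"dp": [0, 0, 0], "twist": 0},
    {"dp": [0, 0, -0.5], "twist": 0},
    {"dp": [0, 0, -1], "twist": 0},
    {"dp": [0, 0, -1], "twist": 0},
    {"dp": [0, 0, -1], "twist": 0},
    {"dp": [0, 0, -1], "twist": 0},
    {"dp": [0, 0, 0], "twist": 0}
  ],
  "gripper": -0.3
}}

```text
time_s: 43.05
ee_pos: [0.6053, 0.313, 0.2323]
eef_rot: [-3.137, -0.009, -0.031]
force: [0.2, -0.6, 0.2]
grip_width: 0.0326
grip_force: 0.0
```

```bash
python3 - <<'E'
from h import *
drawer("c4")
plan(.5165,-.4285,.22,-8.6)
E
```

```text
side yel 211 [[94.0, 49.0, 28.0], [129.0, 54.0, 41.0], [165.0, 69.0, 46.0]]
side grn 214 [[99.0, -45.0, 27.0], [130.0, -41.0, 42.0], [166.0, -26.0, 46.0]]
side blu 179 [[101.0, 0.0, 30.0], [133.0, 5.0, 41.0], [169.0, 16.0, 46.0]]
scene yel 262 [[95.0, 54.0, 41.0], [123.0, 64.0, 43.0], [164.0, 72.0, 45.0]]
scene grn 279 [[100.0, -39.0, 35.0], [134.0, -29.0, 43.0], [171.0, -21.0, 45.0]]
scene blu 327 [[102.0, 6.0, 36.0], [138.0, 16.0, 43.0], [173.0, 24.0, 45.0]]
now [0.6039 0.3124 0.2259] yaw -1.79 twist 1.7 dp [ 0.61 18.64  0.15]
```

Green is in place. Red is next.

>>> {"fn": "step_arm", "kwargs": {
  "deltas": [
    {"dp": [0, 0, 0], "twist": 0.85},
    {"dp": [0, 0, 0], "twist": 0.85},
    {"dp": [0.03, 0.6, 0], "twist": 0},
    {"dp": [0.03, 1, 0], "twist": 0},
    {"dp": [0.03, 1, 0], "twist": 0},
    {"dp": [0.03, 1, 0], "twist": 0},
    {"dp": [0.03, 1, 0], "twist": 0},
    {"dp": [0.03, 1, 0], "twist": 0},
    {"dp": [0.03, 1, 0], "twist": 0},
    {"dp": [0.03, 1, 0], "twist": 0},
    {"dp": [0.03, 1, 0], "twist": 0},
    {"dp": [0.03, 1, 0], "twist": 0}
  ],
  "gripper": -0.15
}}

```text
time_s: 44.35
ee_pos: [0.5573, -0.0706, 0.2237]
eef_rot: [-3.141, 0.002, -0.15]
force: [0.6, -0.4, 0.0]
grip_width: 0.0401
grip_force: 0.0
```

>>> {"fn": "step_arm", "kwargs": {
  "deltas": [
    {"dp": [0.03, 1, 0], "twist": 0},
    {"dp": [0.03, 1, 0], "twist": 0},
    {"dp": [0.03, 1, 0], "twist": 0},
    {"dp": [0.03, 1, 0], "twist": 0},
    {"dp": [0.03, 1, 0], "twist": 0},
    {"dp": [0.03, 1, 0], "twist": 0},
    {"dp": [0.03, 1, 0], "twist": 0},
    {"dp": [0.03, 1, 0], "twist": 0},
    {"dp": [0.03, 1, 0], "twist": 0},
    {"dp": [0, 0, 0], "twist": 0}
  ]
}}

```text
time_s: 45.35
ee_pos: [0.5132, -0.4304, 0.2222]
eef_rot: [-3.14, 0.003, -0.154]
force: [0.2, 0.8, -1.3]
grip_width: 0.0399
grip_force: 0.0
```

```bash
python3 - <<'E'
from h import *
plan(.5165,-.4285,.106,-8.6)
_,Z=shot("wrist");rect(box(Z,[.47,-.46,.165],[.6,-.39,.185]),"r")
E
```

```text
now [ 0.5132 -0.4304  0.2222] yaw -8.82 twist -0.06 dp [ 0.07 -0.06  2.9 ]
r 698 [ 515.  -428.5] [22.  21.9] 76.7 z [170. 175. 178.]
```

>>> {"fn": "step_arm", "kwargs": {
  "deltas": [
    {"dp": [0.05, -0.05, 0.6], "twist": 0},
    {"dp": [0, 0, 0.7], "twist": 0},
    {"dp": [0, 0, 0.7], "twist": 0},
    {"dp": [0, 0, 0.5], "twist": 0},
    {"dp": [0, 0, 0.3], "twist": 0},
    {"dp": [0, 0, 0.15], "twist": 0},
    {"dp": [0, 0, 0], "twist": 0}
  ]
}}

```text
time_s: 46.1
ee_pos: [0.5176, -0.4246, 0.1068]
eef_rot: [-3.141, 0.001, -0.15]
force: [-0.3, 1.4, 0.3]
grip_width: 0.0398
grip_force: 0.0
```

>>> {"fn": "step_arm", "kwargs": {
  "deltas": [
    {"dp": [0, 0, 0], "twist": 0},
    {"dp": [0, 0, 0], "twist": 0},
    {"dp": [0, 0, 0], "twist": 0},
    {"dp": [0, 0, 0], "twist": 0},
    {"dp": [0, 0, 0], "twist": 0}
  ],
  "gripper": -1,
  "squeeze": 25
}}

```text
time_s: 46.6
ee_pos: [0.5178, -0.4261, 0.1079]
eef_rot: [3.14, -0.002, -0.15]
force: [1.3, -5.2, 0.2]
grip_width: 0.0219
grip_force: 24.9
```

>>> {"fn": "step_arm", "kwargs": {
  "deltas": [
    {"dp": [0, 0, -0.3], "twist": 0},
    {"dp": [0, 0, -0.6], "twist": 0},
    {"dp": [0, 0, -0.8], "twist": 0},
    {"dp": [0, 0, -0.8], "twist": 0},
    {"dp": [0, 0, -0.6], "twist": 0},
    {"dp": [0, 0, 0], "twist": 0}
  ]
}}

```text
time_s: 47.2
ee_pos: [0.5183, -0.4257, 0.2351]
eef_rot: [3.139, -0.005, -0.15]
force: [-0.3, 0.5, -1.5]
grip_width: 0.022
grip_force: 25.0
```

>>> {"fn": "step_arm", "kwargs": {
  "deltas": [
    {"dp": [0, 0, 0], "twist": -0.85},
    {"dp": [0, 0, 0], "twist": -0.85},
    {"dp": [-0.07, -0.4, 0], "twist": 0},
    {"dp": [-0.07, -0.8, 0], "twist": 0},
    {"dp": [-0.07, -1, 0], "twist": 0},
    {"dp": [-0.07, -1, 0], "twist": 0},
    {"dp": [-0.07, -1, 0], "twist": 0},
    {"dp": [-0.07, -1, 0], "twist": 0},
    {"dp": [-0.07, -1, 0], "twist": 0},
    {"dp": [-0.07, -1, 0], "twist": 0},
    {"dp": [-0.07, -1, 0], "twist": 0},
    {"dp": [-0.07, -1, 0], "twist": 0}
  ]
}}

```text
time_s: 48.4
ee_pos: [0.5002, -0.0547, 0.2299]
eef_rot: [-3.141, 0.002, -0.031]
force: [0.7, -0.5, -1.2]
grip_width: 0.0219
grip_force: 25.0
```

>>> {"fn": "step_arm", "kwargs": {
  "deltas": [
    {"dp": [-0.07, -1, 0], "twist": 0},
    {"dp": [-0.07, -1, 0], "twist": 0},
    {"dp": [-0.07, -1, 0], "twist": 0},
    {"dp": [-0.07, -1, 0], "twist": 0},
    {"dp": [-0.07, -1, 0], "twist": 0},
    {"dp": [-0.07, -1, 0], "twist": 0},
    {"dp": [-0.07, -1, 0], "twist": 0},
    {"dp": [-0.07, -1, 0], "twist": 0},
    {"dp": [0, -0.4, 0], "twist": 0},
    {"dp": [0, 0, 0], "twist": 0},
    {"dp": [0, 0, 0], "twist": 0}
  ]
}}

```text
time_s: 49.5
ee_pos: [0.4891, 0.2793, 0.2304]
eef_rot: [3.141, 0.001, -0.031]
force: [-0.1, -0.2, -0.8]
grip_width: 0.0219
grip_force: 25.0
```

```bash
python3 - <<'E'
from h import *
held()
E
```

```text
now [0.4891 0.2793 0.2304] yaw -1.79 twist 0.03 dp [ 0.06 -0.    3.07]
side low end rel ee [-0.0892 -0.0888 -0.0872 -0.0858] [[[484, 272, 141], [487, 276, 147], [491, 277, 149]], [[484, 272, 171], [487, 275, 181], [491, 278, 188]]]
scene low end rel ee [-0.0905 -0.0898 -0.0898 -0.0891] [[[485, 274, 140], [488, 279, 145], [491, 281, 150]], [[486, 274, 172], [489, 278, 181], [492, 282, 189]]]
```

>>> {"fn": "step_arm", "kwargs": {
  "deltas": [
    {"dp": [0.06, 0.08, 0.5], "twist": 0},
    {"dp": [0, 0, 0.7], "twist": 0},
    {"dp": [0, 0, 0.7], "twist": 0},
    {"dp": [0, 0, 0.5], "twist": 0},
    {"dp": [0, 0, 0.3], "twist": 0},
    {"dp": [0, 0, 0.15], "twist": 0},
    {"dp": [0, 0, 0.1], "twist": 0},
    {"dp": [0, 0, 0], "twist": 0}
  ]
}}

```text
time_s: 50.4
ee_pos: [0.4918, 0.2767, 0.1135]
eef_rot: [-3.141, -0.0, -0.032]
force: [0.1, -0.4, -0.6]
grip_width: 0.0221
grip_force: 25.0
```

>>> {"fn": "step_arm", "kwargs": {
  "deltas": [
    {"dp": [0, 0, 0], "twist": 0},
    {"dp": [0, 0, 0.05], "twist": 0},
    {"dp": [0, 0, 0], "twist": 0}
  ],
  "squeeze": 4
}}

```text
time_s: 50.7
ee_pos: [0.492, 0.277, 0.1119]
eef_rot: [-3.141, -0.001, -0.031]
force: [0.9, 0.3, 3.0]
grip_width: 0.0221
grip_force: 4.0
```

>>> {"fn": "step_arm", "kwargs": {
  "deltas": [
    {"dp": [0.28, 0, 0.02], "twist": 0},
    {"dp": [0.28, 0, 0.03], "twist": 0},
    {"dp": [0.28, 0, 0.06], "twist": 0},
    {"dp": [0.27, 0, 0.09], "twist": 0},
    {"dp": [0.26, 0, 0.11], "twist": 0},
    {"dp": [0.25, 0, 0.13], "twist": 0},
    {"dp": [0.24, 0, 0.15], "twist": 0},
    {"dp": [0.22, 0, 0.18], "twist": 0},
    {"dp": [0.21, 0, 0.19], "twist": 0},
    {"dp": [0.19, 0, 0.21], "twist": 0},
    {"dp": [0.17, 0, 0.22], "twist": 0},
    {"dp": [0.16, 0, 0.24], "twist": 0}
  ]
}}

```text
time_s: 51.9
ee_pos: [0.6042, 0.2732, 0.0449]
eef_rot: [3.141, 0.001, -0.031]
force: [1.3, -0.2, 0.3]
grip_width: 0.022
grip_force: 4.0
```

>>> {"fn": "step_arm", "kwargs": {
  "deltas": [
    {"dp": [0, 0, 0], "twist": 0},
    {"dp": [0, 0, 0], "twist": 0},
    {"dp": [0, 0, 0], "twist": 0},
    {"dp": [0, 0, 0], "twist": 0},
    {"dp": [0, 0, -0.5], "twist": 0},
    {"dp": [0, 0, -1], "twist": 0},
    {"dp": [0, 0, -1], "twist": 0},
    {"dp": [0, 0, -1], "twist": 0},
    {"dp": [0, 0, -1], "twist": 0},
    {"dp": [0, 0, 0], "twist": 0}
  ],
  "gripper": -0.3
}}

```text
time_s: 52.9
ee_pos: [0.6053, 0.274, 0.2329]
eef_rot: [-3.138, -0.009, -0.031]
force: [0.8, 0.1, 0.2]
grip_width: 0.0329
grip_force: 0.0
```

```bash
python3 - <<'E'
from h import *
drawer("c5")
for n in("side","scene"):
    p,X=shot(n);h=cv2.cvtColor(p,cv2.COLOR_RGB2HSV)
    m=(h[...,0]>=5)&(h[...,0]<=12)&(h[...,1]>200)&(h[...,2]>150)
    Q=X[m];Q=Q[(Q[:,2]>.03)&(Q[:,2]<.07)]
    rect(box(X,[.49,-.12,.052],[.59,.05,.07]),n+" rib A");rect(box(X,[.59,-.12,.052],[.69,.05,.07]),n+" rib B")
    for r in ctrl.cut_out(n,"bracket0"):
        if r["conf"]>.3: print(n,round(r["conf"],2),(np.array(r["rect"])*[560,420,560,420]).astype(int).tolist(),np.median(p[r["pixels"]],axis=0),stats(X[r["pixels"]]))
plan(.5525,-.033,.15,-8.8)
E
```

```text
side red 61 [[104.0, -79.0, 43.0], [136.0, -73.0, 45.0], [170.0, -67.0, 46.0]]
side org 33 [[106.0, -99.0, 43.0], [138.0, -77.0, 44.0], [177.0, -62.0, 58.0]]
side yel 213 [[95.0, 49.0, 28.0], [129.0, 54.0, 41.0], [164.0, 68.0, 46.0]]
side grn 178 [[98.0, -44.0, 33.0], [130.0, -40.0, 43.0], [166.0, -26.0, 46.0]]
side blu 183 [[100.0, 1.0, 30.0], [133.0, 5.0, 41.0], [169.0, 17.0, 46.0]]
scene red 268 [[105.0, -79.0, 32.0], [138.0, -68.0, 43.0], [173.0, -61.0, 46.0]]
scene org 29 [[90.0, -83.0, 25.0], [126.0, -80.0, 41.0], [174.0, -60.0, 44.0]]
scene yel 317 [[95.0, 54.0, 41.0], [128.0, 63.0, 43.0], [165.0, 72.0, 45.0]]
scene grn 274 [[101.0, -39.0, 35.0], [135.0, -29.0, 43.0], [170.0, -21.0, 45.0]]
scene blu 327 [[103.0, 6.0, 36.0], [138.0, 16.0, 43.0], [172.0, 24.0, 45.0]]
side rib A 136 [554.6 -31. ] [14.  55.2] 79.3 z [53. 60. 62.]
side rib B 134 [628.3 -46.6] [13.6 54.8] 83.2 z [53. 59. 62.]
side 0.85 [279, 213, 303, 231] [155.   77.5   0. ] [[601, -64, 30], [627, -50, 42], [654, -39, 62]]
side 0.82 [248, 214, 273, 234] [155.  74.   0.] [[528, -50, 30], [553, -36, 42], [579, -27, 62]]
side 0.7 [200, 200, 227, 222] [ 19.  54. 101.] [[436, 34, 3], [461, 53, 15], [487, 75, 40]]
scene rib A 93 [553.6 -30.6] [14.  57.7] 78.5 z [53. 59. 61.]
scene rib B 94 [627.5 -44.2] [14.6 56.2] 80.8 z [53. 59. 61.]
scene 0.83 [255, 229, 277, 251] [170.5  78.   24. ] [[601, -53, 29], [630, -40, 40], [655, -25, 61]]
scene 0.62 [275, 220, 300, 236] [160.  69.  22.] [[528, -50, 30], [557, -27, 42], [581, -15, 61]]
scene 0.62 [359, 275, 400, 312] [128.  24.  21.] [[514, 260, 20], [599, 274, 42], [642, 282, 46]]
scene 0.53 [278, 178, 294, 198] [114.  54. 107.] [[370, -208, 0], [402, -179, 11], [422, -162, 39]]
scene 0.51 [325, 227, 347, 245] [26. 49. 92.] [[445, 45, 3], [466, 66, 17], [487, 87, 38]]
now [0.6034 0.2732 0.2245] yaw -1.79 twist 1.75 dp [-0.09  7.76  1.86]
```

View pics/c5.png

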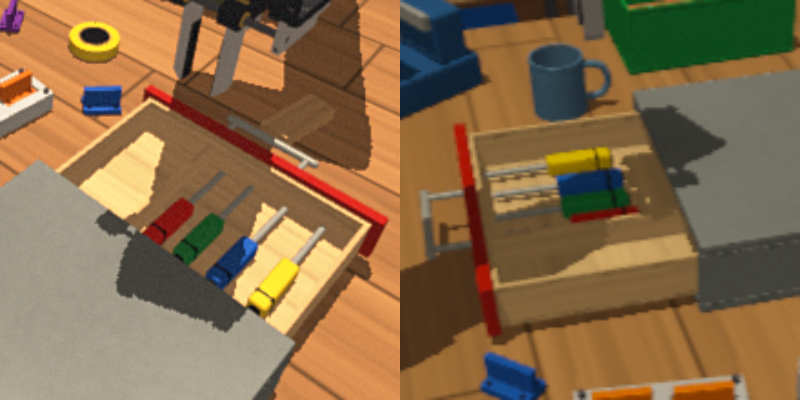

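The crop shows all four drivers lying flat in the wide bay. Bracket candidates in the scene view are orange in the mould at (264,240) and (288,228), blue at (336,235), and purple at (286,187). Only the two orange ones in the mould fit the description. I'll move above the mould and confirm with a wrist crop.

>>> {"fn": "step_arm", "kwargs": {
  "deltas": [
    {"dp": [0, 0, 0], "twist": 0.9},
    {"dp": [0, 0, 0], "twist": 0.9},
    {"dp": [0, 0.8, 0.1], "twist": 0},
    {"dp": [0, 1, 0.2], "twist": 0},
    {"dp": [0, 1, 0.2], "twist": 0},
    {"dp": [0, 1, 0.2], "twist": 0},
    {"dp": [0, 1, 0.2], "twist": 0},
    {"dp": [0, 1, 0.2], "twist": 0},
    {"dp": [0, 1, 0.2], "twist": 0},
    {"dp": [0, 0.9, 0.2], "twist": 0},
    {"dp": [0, 0, 0], "twist": 0}
  ],
  "gripper": -0.15
}}

```text
time_s: 54.3
ee_pos: [0.5544, -0.0343, 0.1642]
eef_rot: [3.141, 0.003, -0.161]
force: [-0.2, -0.5, -0.3]
grip_width: 0.0403
grip_force: 0.0
```

```bash
python3 - <<'E'
from h import *
p,X=shot("wrist");cv2.imwrite("pics/d1.png",cv2.resize(p[:,:,::-1],(448,336)))
rect(box(X,[.49,-.12,.05],[.592,.05,.07]),"A");rect(box(X,[.592,-.12,.05],[.69,.05,.07]),"B")
plan(.5535,-.0315,.0095,-9.5)
E
```

```text
A 558 [552.6 -29.8] [10.  55.4] 80.9 z [59. 60. 61.]
B 658 [626.6 -43.9] [ 9.5 54.5] 80.9 z [59. 60. 61.]
now [ 0.555  -0.0325  0.1649] yaw -9.16 twist 0.09 dp [-0.04 -0.02  3.88]
```

View pics/d1.png

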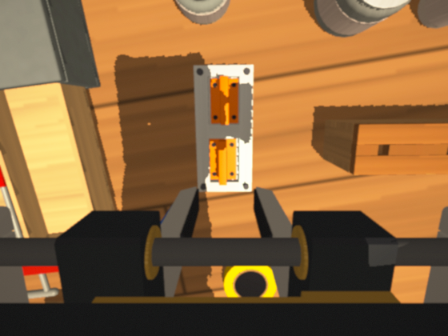

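Confirmed: the orange brackets sit in the mould at (224,165) and (224,98) in this crop, with ribs along x. I'll grasp the near one.

>>> {"fn": "step_arm", "kwargs": {
  "deltas": [
    {"dp": [0, -0.04, 0.7], "twist": 0},
    {"dp": [0, 0, 0.8], "twist": 0},
    {"dp": [0, 0, 0.8], "twist": 0},
    {"dp": [0, 0, 0.7], "twist": 0},
    {"dp": [0, 0, 0.5], "twist": 0},
    {"dp": [0, 0, 0.3], "twist": 0},
    {"dp": [0, 0, 0.08], "twist": 0},
    {"dp": [0, 0, 0], "twist": 0}
  ]
}}

```text
time_s: 55.15
ee_pos: [0.5562, -0.0289, 0.011]
eef_rot: [-3.142, -0.0, -0.156]
force: [0.6, 0.4, 0.2]
grip_width: 0.0397
grip_force: 0.0
```

>>> {"fn": "step_arm", "kwargs": {
  "deltas": [
    {"dp": [0, 0, 0], "twist": 0},
    {"dp": [0, 0, 0], "twist": 0},
    {"dp": [0, 0, 0], "twist": 0},
    {"dp": [0, 0, 0], "twist": 0},
    {"dp": [0, 0, 0], "twist": 0},
    {"dp": [0, 0, 0], "twist": 0}
  ],
  "gripper": -1,
  "squeeze": 25
}}

```text
time_s: 55.75
ee_pos: [0.5561, -0.0299, 0.0111]
eef_rot: [3.141, -0.0, -0.157]
force: [-2.0, -5.4, 3.7]
grip_width: 0.0096
grip_force: 25.0
```

>>> {"fn": "step_arm", "kwargs": {
  "deltas": [
    {"dp": [0, 0, -0.3], "twist": 0},
    {"dp": [0, 0, -0.6], "twist": 0},
    {"dp": [0, 0, -0.8], "twist": 0},
    {"dp": [0, 0, -0.8], "twist": 0},
    {"dp": [0, 0, -0.5], "twist": 0},
    {"dp": [0, 0, 0], "twist": 0}
  ]
}}

```text
time_s: 56.35
ee_pos: [0.5573, -0.0292, 0.1341]
eef_rot: [-3.141, -0.005, -0.157]
force: [0.6, -0.3, -1.5]
grip_width: 0.0096
grip_force: 25.0
```

>>> {"fn": "step_arm", "kwargs": {
  "deltas": [
    {"dp": [0, 0, 0], "twist": -0.89},
    {"dp": [0, 0, 0], "twist": -0.89},
    {"dp": [0.16, -0.6, 0], "twist": 0},
    {"dp": [0.16, -0.9, 0], "twist": 0},
    {"dp": [0.16, -1, 0], "twist": 0},
    {"dp": [0.16, -1, 0], "twist": 0},
    {"dp": [0.16, -1, 0], "twist": 0},
    {"dp": [0.16, -0.7, 0], "twist": 0},
    {"dp": [0, -0.3, 0], "twist": 0},
    {"dp": [0, 0, 0], "twist": 0},
    {"dp": [0, 0, 0], "twist": 0}
  ]
}}

```text
time_s: 57.45
ee_pos: [0.6012, 0.1884, 0.1302]
eef_rot: [3.141, 0.001, -0.033]
force: [-0.1, -0.8, -0.8]
grip_width: 0.0102
grip_force: 25.0
```

```bash
python3 - <<'E'
from h import *
plan(.604,.190,.0115,-1.9)
o=ctrl.get_obs();e=o["ee_pos"];print(o["grip_width"])
for n in("side","scene"):
    _,A=shot(n);P=box(A,[e[0]-.05,e[1]-.05,e[2]-.1],[e[0]+.05,e[1]+.05,e[2]+.04]);print(stats(P),P[:,2].min()-e[2])
E
```

```text
now [0.6012 0.1884 0.1302] yaw -1.89 twist 0.0 dp [ 0.07 -0.04  2.97]
0.010191862710490275
[[554, 139, 32], [595, 176, 142], [644, 238, 167]] -0.0999282747342975
[[559, 140, 33], [610, 144, 69], [644, 205, 167]] -0.09969029973884264
```

>>> {"fn": "step_arm", "kwargs": {
  "deltas": [
    {"dp": [0, 0, 0.6], "twist": 0},
    {"dp": [0, 0, 0.8], "twist": 0},
    {"dp": [0, 0, 0.7], "twist": 0},
    {"dp": [0, 0, 0.4], "twist": 0},
    {"dp": [0, 0, 0.25], "twist": 0},
    {"dp": [0, 0, 0.15], "twist": 0},
    {"dp": [0, 0, 0], "twist": 0},
    {"dp": [0, 0, 0], "twist": 0}
  ]
}}

```text
time_s: 58.35
ee_pos: [0.6021, 0.1894, 0.0158]
eef_rot: [-3.141, -0.001, -0.033]
force: [-0.5, -0.0, -0.7]
grip_width: 0.0098
grip_force: 25.0
```

>>> {"fn": "step_arm", "kwargs": {
  "deltas": [
    {"dp": [0, 0, 0], "twist": 0},
    {"dp": [0, 0, 0], "twist": 0},
    {"dp": [0, 0, 0], "twist": 0},
    {"dp": [0, 0, 0], "twist": 0},
    {"dp": [0, 0, -0.4], "twist": 0},
    {"dp": [0, 0, -0.8], "twist": 0},
    {"dp": [0, 0, -1], "twist": 0},
    {"dp": [0, 0, -1], "twist": 0},
    {"dp": [0, 0, -0.7], "twist": 0},
    {"dp": [0, 0, 0], "twist": 0}
  ],
  "gripper": -0.4
}}

```text
time_s: 59.35
ee_pos: [0.6031, 0.1897, 0.1768]
eef_rot: [-3.139, -0.008, -0.033]
force: [0.1, 0.0, -0.1]
grip_width: 0.0282
grip_force: 0.0
```

```bash
python3 - <<'E'
from h import *
drawer()
for n in("side","scene"):
    p,X=shot(n);rect(box(X,[.59,-.12,.052],[.69,.05,.07]),n+" rib B")
    for r in ctrl.cut_out(n,"bracket0"):
        if r["conf"]>.3: print(n,round(r["conf"],2),(np.array(r["rect"])*[560,420,560,420]).astype(int).tolist(),np.median(p[r["pixels"]],axis=0),stats(X[r["pixels"]]))
plan(.628,-.0445,.0095,-9.1)
E
```

```text
side red 61 [[104.0, -78.0, 43.0], [137.0, -73.0, 45.0], [169.0, -67.0, 47.0]]
side org 42 [[110.0, -157.0, 43.0], [139.0, -78.0, 45.0], [176.0, -63.0, 58.0]]
side yel 212 [[95.0, 49.0, 28.0], [129.0, 54.0, 41.0], [165.0, 69.0, 46.0]]
side grn 187 [[98.0, -44.0, 32.0], [130.0, -40.0, 43.0], [166.0, -25.0, 46.0]]
side blu 192 [[101.0, 1.0, 30.0], [133.0, 5.0, 41.0], [169.0, 17.0, 46.0]]
scene red 264 [[104.0, -79.0, 32.0], [138.0, -67.0, 43.0], [174.0, -61.0, 46.0]]
scene org 404 [[110.0, -158.0, 26.0], [141.0, -148.0, 37.0], [163.0, -80.0, 60.0]]
scene yel 326 [[96.0, 53.0, 41.0], [130.0, 63.0, 43.0], [166.0, 72.0, 45.0]]
scene grn 292 [[100.0, -39.0, 36.0], [135.0, -29.0, 43.0], [170.0, -21.0, 45.0]]
scene blu 321 [[102.0, 6.0, 35.0], [137.0, 16.0, 43.0], [172.0, 24.0, 45.0]]
side rib B 138 [628.3 -46.4] [12.9 54.8] 80.9 z [53. 60. 62.]
side 0.91 [281, 212, 304, 228] [156.  74.   0.] [[601, -61, 31], [626, -50, 44], [652, -42, 62]]
side 0.82 [183, 285, 218, 318] [84. 34. 83.] [[370, -213, 5], [394, -196, 16], [418, -178, 40]]
side 0.7 [203, 200, 226, 222] [ 19.5  56.  102. ] [[437, 33, 2], [461, 54, 16], [487, 76, 40]]
side 0.64 [247, 155, 268, 167] [113.  48.   0.] [[573, 181, 39], [599, 184, 52], [624, 192, 62]]
scene rib B 102 [627.2 -44.4] [12.5 56.3] 80.4 z [53. 58. 61.]
scene 0.9 [330, 270, 355, 294] [146.  64.  18.] [[580, 174, 25], [610, 193, 35], [627, 206, 61]]
scene 0.88 [253, 229, 277, 246] [159.5  70.5  23. ] [[603, -54, 30], [631, -40, 41], [656, -27, 60]]
scene 0.66 [324, 230, 348, 245] [27. 52. 95.] [[445, 43, 2], [467, 66, 17], [489, 87, 39]]
scene 0.62 [375, 281, 418, 323] [ 65.  170.5  78. ] [[492, 299, 22], [595, 313, 42], [639, 321, 45]]
scene 0.52 [278, 178, 293, 197] [117.  52. 113.] [[370, -207, 1], [403, -180, 11], [422, -162, 39]]
now [0.6011 0.1892 0.1697] yaw -1.87 twist 1.81 dp [1.59 5.66 4.  ]
```

>>> {"fn": "step_arm", "kwargs": {
  "deltas": [
    {"dp": [0, 0, 0], "twist": 0.9},
    {"dp": [0, 0, 0], "twist": 0.9},
    {"dp": [0.26, 0.7, 0], "twist": 0},
    {"dp": [0.27, 1, 0], "twist": 0},
    {"dp": [0.27, 1, 0], "twist": 0},
    {"dp": [0.27, 1, 0], "twist": 0},
    {"dp": [0.26, 1, 0], "twist": 0},
    {"dp": [0.26, 0.7, 0], "twist": 0},
    {"dp": [0, 0.25, 0], "twist": 0},
    {"dp": [0, 0, 0], "twist": 0}
  ],
  "gripper": -0.15
}}

```text
time_s: 60.65
ee_pos: [0.6283, -0.0447, 0.17]
eef_rot: [3.142, 0.001, -0.16]
force: [-0.6, 0.9, 0.0]
grip_width: 0.0397
grip_force: 0.0
```

```bash
python3 - <<'E'
from h import *
_,X=shot("wrist");rect(box(X,[.57,-.12,.05],[.70,.05,.07]),"B")
plan(.6275,-.0445,.0105,-9.1)
E
```

```text
B 547 [626.6 -43.7] [ 9.2 56.1] 80.9 z [59. 60. 61.]
now [ 0.6284 -0.0435  0.1703] yaw -9.1 twist 0.0 dp [-0.02  0.03  3.99]
```

>>> {"fn": "step_arm", "kwargs": {
  "deltas": [
    {"dp": [-0.02, 0, 0.7], "twist": 0},
    {"dp": [0, 0, 0.8], "twist": 0},
    {"dp": [0, 0, 0.8], "twist": 0},
    {"dp": [0, 0, 0.7], "twist": 0},
    {"dp": [0, 0, 0.5], "twist": 0},
    {"dp": [0, 0, 0.3], "twist": 0},
    {"dp": [0, 0, 0.15], "twist": 0},
    {"dp": [0, 0, 0], "twist": 0}
  ]
}}

```text
time_s: 61.5
ee_pos: [0.6279, -0.0431, 0.0126]
eef_rot: [-3.142, 0.0, -0.158]
force: [0.7, -0.6, 0.0]
grip_width: 0.04
grip_force: 0.0
```

>>> {"fn": "step_arm", "kwargs": {
  "deltas": [
    {"dp": [0, 0, 0], "twist": 0},
    {"dp": [0, 0, 0], "twist": 0},
    {"dp": [0, 0, 0], "twist": 0},
    {"dp": [0, 0, 0], "twist": 0},
    {"dp": [0, 0, 0], "twist": 0},
    {"dp": [0, 0, 0], "twist": 0}
  ],
  "gripper": -1,
  "squeeze": 25
}}

```text
time_s: 62.1
ee_pos: [0.6281, -0.0438, 0.0131]
eef_rot: [-3.142, -0.0, -0.158]
force: [-1.5, -0.9, 3.8]
grip_width: 0.0101
grip_force: 25.0
```

>>> {"fn": "step_arm", "kwargs": {
  "deltas": [
    {"dp": [0, 0, -0.3], "twist": 0},
    {"dp": [0, 0, -0.6], "twist": 0},
    {"dp": [0, 0, -0.8], "twist": 0},
    {"dp": [0, 0, -0.8], "twist": 0},
    {"dp": [0, 0, -0.5], "twist": 0},
    {"dp": [0, 0, 0], "twist": 0}
  ]
}}

```text
time_s: 62.7
ee_pos: [0.6292, -0.0439, 0.1366]
eef_rot: [-3.141, -0.006, -0.158]
force: [0.6, 0.7, -0.4]
grip_width: 0.01
grip_force: 25.0
```

>>> {"fn": "step_arm", "kwargs": {
  "deltas": [
    {"dp": [0, 0, 0], "twist": -0.9},
    {"dp": [0, 0, 0], "twist": -0.9},
    {"dp": [-0.35, -0.6, 0], "twist": 0},
    {"dp": [-0.45, -0.9, 0], "twist": 0},
    {"dp": [-0.45, -0.9, 0], "twist": 0},
    {"dp": [-0.45, -0.9, 0], "twist": 0},
    {"dp": [-0.45, -0.9, 0], "twist": 0},
    {"dp": [-0.4, -0.9, 0], "twist": 0},
    {"dp": [-0.25, -0.6, 0], "twist": 0},
    {"dp": [0, 0, 0], "twist": 0},
    {"dp": [0, 0, 0], "twist": 0}
  ]
}}

```text
time_s: 63.8
ee_pos: [0.5231, 0.1878, 0.1321]
eef_rot: [3.141, 0.001, -0.032]
force: [-0.1, -1.0, -1.2]
grip_width: 0.0096
grip_force: 25.0
```

```bash
python3 - <<'E'
from h import *
plan(.524,.190,.0125,-1.9)
o=ctrl.get_obs();e=o["ee_pos"];print(o["grip_width"])
for n in("side","scene"):
    _,A=shot(n);P=box(A,[e[0]-.05,e[1]-.05,.09],[e[0]+.05,e[1]+.05,e[2]+.04]);print(stats(P),P[:,2].min()-e[2])
E
```

```text
now [0.5231 0.1878 0.1321] yaw -1.81 twist 0.02 dp [ 0.02 -0.06  2.99]
0.0095919459365602
[[497, 168, 143], [522, 179, 153], [549, 184, 171]] 0.009236024591306013
[[498, 169, 142], [537, 193, 151], [551, 204, 171]] 0.008629919110993312
```

>>> {"fn": "step_arm", "kwargs": {
  "deltas": [
    {"dp": [0, -0.05, 0.6], "twist": 0},
    {"dp": [0, 0, 0.8], "twist": 0},
    {"dp": [0, 0, 0.7], "twist": 0},
    {"dp": [0, 0, 0.4], "twist": 0},
    {"dp": [0, 0, 0.25], "twist": 0},
    {"dp": [0, 0, 0.15], "twist": 0},
    {"dp": [0, 0, 0], "twist": 0},
    {"dp": [0, 0, 0], "twist": 0}
  ]
}}

```text
time_s: 64.7
ee_pos: [0.524, 0.1897, 0.0175]
eef_rot: [-3.141, -0.001, -0.033]
force: [-0.4, 0.2, -0.4]
grip_width: 0.01
grip_force: 25.0
```

>>> {"fn": "step_arm", "kwargs": {
  "deltas": [
    {"dp": [0, 0, 0], "twist": 0},
    {"dp": [0, 0, 0], "twist": 0},
    {"dp": [0, 0, 0], "twist": 0},
    {"dp": [0, 0, 0], "twist": 0},
    {"dp": [0, 0, -0.4], "twist": 0},
    {"dp": [0, 0, -0.8], "twist": 0},
    {"dp": [0, 0, -1], "twist": 0},
    {"dp": [0, 0, -1], "twist": 0},
    {"dp": [0, 0, -1], "twist": 0},
    {"dp": [0, 0, -1], "twist": 0},
    {"dp": [0, 0, 0], "twist": 0}
  ],
  "gripper": -0.4
}}

```text
time_s: 65.8
ee_pos: [0.5252, 0.1903, 0.2305]
eef_rot: [-3.139, -0.008, -0.033]
force: [-0.5, 0.1, -0.1]
grip_width: 0.028
grip_force: 0.0
```

```bash
python3 - <<'E'
from h import *
drawer("e1")
s,X=shot("scene");P=box(X,[.35,.1,.05],[.42,.5,.064]);rect(P,"bar")
plan(.335,.297,.25,-1.9)
E
```

```text
side red 62 [[104.0, -78.0, 43.0], [137.0, -72.0, 45.0], [169.0, -66.0, 47.0]]
side org 50 [[60.0, -159.0, 42.0], [133.0, -80.0, 46.0], [176.0, -62.0, 59.0]]
side yel 210 [[95.0, 50.0, 28.0], [129.0, 54.0, 41.0], [164.0, 69.0, 46.0]]
side grn 176 [[98.0, -44.0, 33.0], [130.0, -40.0, 43.0], [166.0, -27.0, 46.0]]
side blu 192 [[101.0, 0.0, 29.0], [133.0, 5.0, 41.0], [169.0, 17.0, 46.0]]
scene red 269 [[104.0, -79.0, 32.0], [140.0, -68.0, 43.0], [174.0, -61.0, 45.0]]
scene org 697 [[39.0, -160.0, 26.0], [111.0, -149.0, 34.0], [163.0, -135.0, 60.0]]
scene yel 317 [[95.0, 54.0, 41.0], [129.0, 63.0, 43.0], [165.0, 72.0, 45.0]]
scene grn 278 [[100.0, -39.0, 35.0], [134.0, -29.0, 43.0], [170.0, -21.0, 45.0]]
scene blu 321 [[103.0, 6.0, 37.0], [137.0, 16.0, 43.0], [172.0, 24.0, 46.0]]
bar 242 [411.3 298.4] [128.7  17.7] 88.7 z [51. 55. 58.]
now [0.5232 0.1897 0.2239] yaw -1.87 twist 0.01 dp [-4.79 -2.53 -0.65]
```

View pics/e1.png

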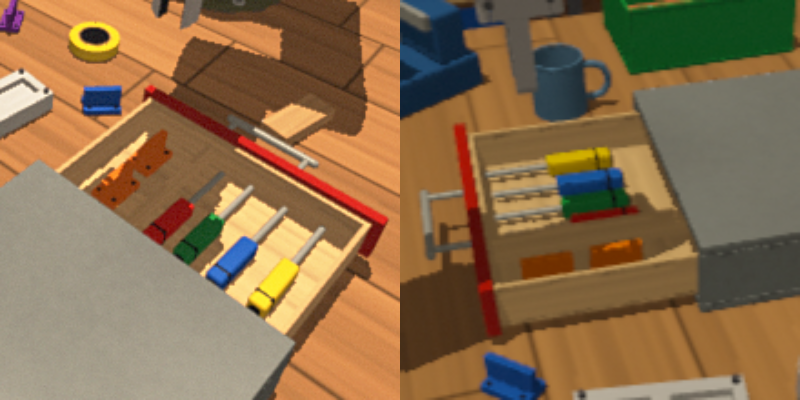

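Everything is packed: the crop shows four drivers in the wide bay and both brackets upright in the narrow bay. To shut the drawer, I'll put the closed fingers between the bar and the front and push at the drawer's middle.

>>> {"fn": "step_arm", "kwargs": {
  "deltas": [
    {"dp": [-0.6, -0.6, 0], "twist": 0},
    {"dp": [-0.6, -0.7, 0], "twist": 0},
    {"dp": [-0.6, -0.7, 0], "twist": 0},
    {"dp": [-0.57, -0.58, 0], "twist": 0},
    {"dp": [0, 0, 0], "twist": 0},
    {"dp": [0, 0, 0], "twist": 0}
  ],
  "gripper": -1
}}

```text
time_s: 66.55
ee_pos: [0.4317, 0.296, 0.2236]
eef_rot: [3.14, 0.001, -0.031]
force: [0.2, -0.5, -0.2]
grip_width: 0.0002
grip_force: 0.0
```

```bash
python3 - <<'E'
from h import *
plan(.432,.296,.0185,-1.9)
s,X=shot("scene");w,Z=shot("wrist")
for A in(X,Z):
    rect(box(A,[.38,.1,.05],[.445,.5,.062]),"bar+posts");rect(box(A,[.44,.1,.073],[.49,.5,.085]),"front")
E
```

```text
now [0.4317 0.296  0.2236] yaw -1.8 twist 0.02 dp [ 0.01 -0.    5.13]
bar+posts 264 [414.  298.7] [ 30.2 128.3] 0.6 z [51. 55. 58.]
front 817 [459.6 296. ] [334.1  19.6] 87.8 z [74. 77. 79.]
bar+posts 1344 [423.5 299.2] [129.1  45.4] 88.5 z [53. 56. 58.]
front 4172 [459.  297.6] [333.6  15.1] 87.9 z [76. 77. 79.]
```

>>> {"fn": "step_arm", "kwargs": {
  "deltas": [
    {"dp": [0, 0, 0.6], "twist": 0},
    {"dp": [0, 0, 0.8], "twist": 0},
    {"dp": [0, 0, 0.9], "twist": 0},
    {"dp": [0, 0, 0.9], "twist": 0},
    {"dp": [0, 0, 0.8], "twist": 0},
    {"dp": [0, 0, 0.6], "twist": 0},
    {"dp": [0, 0, 0.4], "twist": 0},
    {"dp": [0, 0, 0.1], "twist": 0},
    {"dp": [0, 0, 0], "twist": 0}
  ]
}}

```text
time_s: 67.55
ee_pos: [0.4324, 0.2954, 0.0204]
eef_rot: [3.141, 0.001, -0.034]
force: [-1.2, 0.3, 0.4]
grip_width: 0.0005
grip_force: 0.0
```

>>> {"fn": "step_arm", "kwargs": {
  "deltas": [
    {"dp": [0.1, 0, 0], "twist": 0},
    {"dp": [0.1, 0, 0], "twist": 0},
    {"dp": [0.1, 0, 0], "twist": 0},
    {"dp": [0.1, 0, 0], "twist": 0},
    {"dp": [0.15, 0, 0], "twist": 0},
    {"dp": [0.2, 0, 0], "twist": 0},
    {"dp": [0.25, 0, 0], "twist": 0},
    {"dp": [0.25, 0, 0], "twist": 0},
    {"dp": [0.25, 0, 0], "twist": 0},
    {"dp": [0.25, 0, 0], "twist": 0},
    {"dp": [0.25, 0, 0], "twist": 0},
    {"dp": [0.25, 0, 0], "twist": 0}
  ]
}}

```text
time_s: 68.75
ee_pos: [0.5229, 0.2929, 0.0207]
eef_rot: [3.141, 0.0, -0.033]
force: [-1.4, -0.4, 1.9]
grip_width: 0.0005
grip_force: 0.7
```

>>> {"fn": "step_arm", "kwargs": {
  "deltas": [
    {"dp": [0.25, 0, 0], "twist": 0},
    {"dp": [0.25, 0, 0], "twist": 0},
    {"dp": [0.25, 0, 0], "twist": 0},
    {"dp": [0.25, 0, 0], "twist": 0},
    {"dp": [0.25, 0, 0], "twist": 0},
    {"dp": [0.25, 0, 0], "twist": 0},
    {"dp": [0.25, 0, 0], "twist": 0},
    {"dp": [0.2, 0, 0], "twist": 0},
    {"dp": [0.2, 0, 0], "twist": 0},
    {"dp": [0.15, 0, 0], "twist": 0}
  ]
}}

```text
time_s: 69.75
ee_pos: [0.6147, 0.29, 0.0207]
eef_rot: [-3.142, -0.0, -0.033]
force: [-0.5, -0.8, 0.7]
grip_width: 0.0003
grip_force: 0.6
```

>>> {"fn": "step_arm", "kwargs": {
  "deltas": [
    {"dp": [0.15, 0, 0], "twist": 0},
    {"dp": [0.15, 0, 0], "twist": 0},
    {"dp": [0.15, 0, 0], "twist": 0},
    {"dp": [0.15, 0, 0], "twist": 0},
    {"dp": [0.1, 0, 0], "twist": 0},
    {"dp": [0.1, 0, 0], "twist": 0},
    {"dp": [0, 0, 0], "twist": 0}
  ]
}}

```text
time_s: 70.45
ee_pos: [0.6465, 0.289, 0.0207]
eef_rot: [-3.141, -0.0, -0.033]
force: [-0.0, -0.4, 0.2]
grip_width: 0.0006
grip_force: 0.0
```

>>> {"fn": "step_arm", "kwargs": {
  "deltas": [
    {"dp": [0.08, 0, 0], "twist": 0},
    {"dp": [0.08, 0, 0], "twist": 0},
    {"dp": [0.08, 0, 0], "twist": 0},
    {"dp": [0, 0, 0], "twist": 0}
  ]
}}

```text
time_s: 70.85
ee_pos: [0.6548, 0.2888, 0.0207]
eef_rot: [3.141, 0.003, -0.032]
force: [-10.6, -1.7, 4.5]
grip_width: 0.0003
grip_force: 4.6
```

>>> {"fn": "step_arm", "kwargs": {
  "deltas": [
    {"dp": [0.06, 0, 0], "twist": 0},
    {"dp": [0, 0, 0], "twist": 0}
  ]
}}

```text
time_s: 71.05
ee_pos: [0.6546, 0.2888, 0.0207]
eef_rot: [3.14, 0.009, -0.032]
force: [-29.8, -5.2, 15.0]
grip_width: 0.0004
grip_force: 15.0
```

>>> {"fn": "step_arm", "kwargs": {
  "deltas": [
    {"dp": [-0.2, 0, 0], "twist": 0},
    {"dp": [-0.2, 0, 0], "twist": 0},
    {"dp": [0, 0, 0], "twist": 0},
    {"dp": [0, 0, -0.8], "twist": 0},
    {"dp": [0, 0, -1], "twist": 0},
    {"dp": [0, 0, -1], "twist": 0},
    {"dp": [0, 0, -1], "twist": 0},
    {"dp": [0, 0, -1], "twist": 0},
    {"dp": [-1, 0, 0], "twist": 0},
    {"dp": [-1, 0, 0], "twist": 0},
    {"dp": [-1, 0, 0], "twist": 0},
    {"dp": [0, 0, 0], "twist": 0}
  ]
}}

```text
time_s: 72.25
ee_pos: [0.5189, 0.2934, 0.2134]
eef_rot: [-3.141, 0.0, -0.031]
force: [0.6, -0.6, 0.2]
grip_width: 0.0005
grip_force: 0.0
```

```bash
python3 - <<'E'
from h import *
s,X=shot("scene");q,Y=shot("side");w,Z=shot("wrist")
cv2.imwrite("pics/f1.png",np.hstack([cv2.resize(s[:,:,::-1],(400,300)),cv2.resize(q[:,:,::-1],(400,300))]))
for A in(X,Y,Z):
    rect(box(A,[.59,.1,.05],[.635,.5,.062]),"bar");rect(box(A,[.63,.1,.073],[.70,.5,.0835]),"front");rect(box(A,[.6,.1,.086],[.72,.5,.095]),"chest")
E
```

```text
bar 322 [623.7 291. ] [129.6  21.2] 89.9 z [51. 55. 58.]
front 406 [667.9 292. ] [337.   26.6] 84.3 z [75. 77. 79.]
chest 2929 [702.  287.9] [340.1  46.7] 87.9 z [88. 90. 91.]
bar 119 [626.1 291. ] [131.2  20.2] 88.1 z [53. 57. 60.]
front 423 [674.7 288.2] [ 38.7 344.7] 1.9 z [75. 78. 82.]
chest 949 [697.8 286.5] [ 44.3 341.4] 0.0 z [88. 91. 93.]
bar 1398 [624.8 292. ] [129.8  22.8] 88.4 z [53. 56. 58.]
front 6177 [672.  290.5] [340.2  16.8] 88.0 z [76. 78. 80.]
chest 13005 [693.3 289.2] [339.5  30.5] 88.2 z [89. 90. 91.]
```

View pics/f1.png

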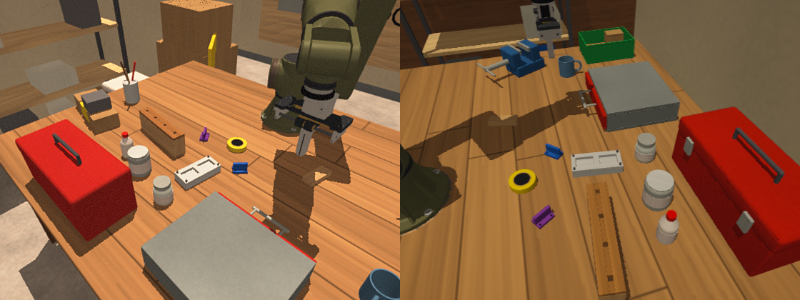

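The drawer front moved from 459 to 672 mm, which is the full 213 mm travel, so it is shut. The jar, tin and bottle are upright, the stand and mould are empty, and the robot is clear.

```bash
python3 -c "
from station import ctrl
print(ctrl.hand_in())"
```

```text
the job is handed in; nothing more can be done
None
```

The job is done and handed in: all four screwdrivers are lying in the wide bay, both orange brackets are in the narrow bay, the drawer is fully shut, and the jar, paint tin and glue bottle are still standing.

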